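Set out the sweets tray and hold the clothespin open on the card

TASK

Set out the sweets for visitors: tip the three round candies out of the square wooden box into the upper of the two stacked trays, then stand the empty box upright on the bare cabinet top and let go of it. After that take the clothespin by its tails, squeeze it wide open and bring the open jaws level around the standing card's upright edge that faces the robot, in the upper half of the card, with the edge a good centimetre inside the jaws and the wood clear of the card. Finish like that, still holding the clothespin squeezed open around the card's edge so that I can slip a note in, and leave everything else where it stands.

Things in the scene. Friction and masses are not known exactly. Their poses are not given: they have to be found in the camera images.
- masu_mid (a point): Centre (25 mm above the underside) of the square wooden box: open-topped, 62 x 62 mm outside, 50 mm high, straight walls and floor 6 mm thick, about 0.09 kg, loose, standing mouth up (+z); x and y are square to its walls. It holds the candies, which roll out when its mouth points some 10 degrees or more below level.
- candy0_center (a point): centre of a hard round candy, a ball 22 mm across, 11 g; at the start it lies on the floor of the square wooden box
- candy1_center (a point): centre of a hard round candy, a ball 22 mm across, 11 g; at the start it lies on the floor of the square wooden box
- candy2_center (a point): centre of a hard round candy, a ball 22 mm across, 11 g; at the start it lies on the floor of the square wooden box
- tray_in (a point): centre of the inner floor of the upper (white) of two stacked plastic trays, which are fixed; z up. The inner floor measures 162 mm along x and 202 mm along y; the rim is 30 mm above this floor and 56 mm above the cabinet top, and sticks out to 186 x 226 mm.
- clip_a (a point): One half of a big wooden spring clothespin (36 g, lying on its side, 16 mm high): point on the pivot, half-way up; z is the upright pivot axis. x runs along this half's 52 mm jaw, whose inner face is the plane y = 0, wood at +y. The tails run 45 mm to -x, splayed 0.21 rad each: shut, they are about 37 mm over their outsides at the ends, 34 mm at 36 mm behind the pivot.
- clip_b (a point): The other half of the clothespin, same point on the pivot; x runs along its jaw, wood at -y. The pin's middle line lies half-way between the x axes of the two halves, which coincide when it is shut.
- clip_jaw (a joint): Angle between the jaws: 0 shut, 0.40 fully open (stop), with tips about 21 mm apart and tails parallel, about 19 mm over their outsides. Squeezing the tails opens it against the spring: 36 mm behind the pivot about 3 N starts it, 8 N opens it fully; let go, it snaps shut.
- card_edge (a point): Point on the robot-side upright edge of a plain stiff card in a dark wooden stand (fixed). Card 3 mm thick, 90 mm wide, from 30 to 150 mm above the cabinet top; this point is 115 mm up, mid-thickness. x points level from the edge into the card, y is square to its faces, z up. Stand 100 x 48 mm, 30 mm high, sticking out 5 mm beyond the edge.
- masu: the square wooden box itself, origin at the centre of its underside
- clip: the clothespin, origin on the pivot at its underside as it lies, axes as clip_a
- card: the card with its stand, origin at the centre of the underside, x along the card away from the robot
- bell: chrome desk bell, 72 mm across, 46 mm high; loose, origin at the centre of its underside; not part of the job
- sakecup: white ceramic sake cup standing upside down, 58 mm across, 41 mm high; loose, origin at the centre of its underside; not part of the job
- torch: black plastic torch lying down, 145 mm long along its x, up to 36 mm wide and high; loose, origin at the centre of its underside; not part of the job
- spray: white hand-spray bottle, 52 mm across, 150 mm high; loose, origin at the centre of its underside; not part of the job
- brush: shoe brush, 150 x 45 x 36 mm, long side along its x; loose, origin at the centre of its underside; not part of the job
- keybowl: blue ceramic bowl, 110 mm across, 40 mm high; loose, origin at the centre of its underside; not part of the job

How it is judged:
On the way, in this order (a step that is already met when the one before it is completed fails the run):
1. all three candies are in the upper tray (x of candy0_center in the frame of tray_in between -0.082 and 0.082 m and y of candy0_center in the frame of tray_in between -0.102 and 0.102 m and z of candy0_center in the frame of tray_in between 0.005 and 0.03 m and x of candy1_center in the frame of tray_in between -0.082 and 0.082 m and y of candy1_center in the frame of tray_in between -0.102 and 0.102 m and z of candy1_center in the frame of tray_in between 0.005 and 0.03 m and x of candy2_center in the frame of tray_in between -0.082 and 0.082 m and y of candy2_center in the frame of tray_in between -0.102 and 0.102 m and z of candy2_center in the frame of tray_in between 0.005 and 0.03 m), for 0.2 s.
2. the empty box stands upright on the cabinet top, let go, with the candies in the tray (all of step 1 and height (world z) of masu_mid between 0.022 and 0.028 m and angle between masu_mid's own z axis and vertical below 0.08 rad and contact force between the fingers and masu below 0.1 N), for 0.2 s.
At the end, for the whole second after the job is handed in: Candies in the upper tray; box upright (0.08 rad) on the cabinet top, let go; clothespin held (over 2 N), open over 0.22 rad, upright pivot (0.35 rad), within 30 mm of card_edge's height; card edge between the jaws, 8 to 44 mm from the pivot; clothespin pressing the card under 0.3 N (all of step 2 and value of joint clip_jaw above 0.22 rad and contact force between the fingers and clip above 2 N and contact force between clip and card below 0.3 N and x of card_edge in the frame of clip_a between 0.008 and 0.044 m and y of card_edge in the frame of clip_a below -0.001 m and y of card_edge in the frame of clip_b above 0.001 m and z of card_edge in the frame of clip_a between -0.03 and 0.03 m and angle between the z axis of clip_a and the z axis of card_edge, either way round below 0.35 rad and height (world z) of clip_a above 0.08 m); the arm keeps its last pose, push and grip.
It fails at once if a bystander (bell, sake cup, torch, spray bottle, brush or bowl) is moved more than 25 mm (distance of any of bell, sakecup, torch, spray, brush, keybowl from where it was at the start of the episode above 0.025 m).
It also fails if it takes over 61 s, if anything falls off the work surface, if the arm or the gripper's body presses on something with over 40 N, if the wrist force passes 120 N, or if a joint passes its speed limit or range.

ROBOT

A 6-joint arm with a two-finger parallel gripper is mounted at the origin on the work surface. World frame = base frame: x ahead of the robot, y to its left, z up, the work surface at z = 0. Lengths are in m, angles in rad, forces in N, time in s.
With the tool pointing down it reaches from about 0.375 to 0.925 m from the base axis. Payload 5.7 kg.
Tool frame: the origin (TCP) lies between the finger pads; the fingertips stand 22 mm ahead of it and the grasp point (between the pads) lies 3 mm ahead of it; y points along the fingers, z is the direction in which the jaws open and shut, and the axes are right-handed (so a half turn about y gives the same grasp; the last joint's range is limited). The gripper opens to 88 mm and grips with 3 to 60 N. Pads are 20 mm wide; open, the fingers measure 115 mm over their backs; the gripper's body (75 mm by 178 mm) begins 61 mm behind the grasp point.
Start: joints at [-1.457, 0.359, 1.51, -0, 1.272, -0.115], TCP at [0.136, -0.584, 0.245] pointing down, gripper open.
Joint ranges: [-2.97, 2.97], [-1.01, 2.36], [0.21, 2.38], [-0.96, 4.11], [0.2, 2.71], [-2.98, 2.98]. Speed limits (rad/s): [2.39, 2.39, 3.14, 3.14, 3.14, 3.14].

INTERFACE

Orientations are given as a unit quaternion [x, y, z, w].
In Python, from workcell import manip gives the robot as it stands.
- The arm moves only by the tool apply_moves, never from a script. Its argument "targets" is a list of rows, each a list of 3 entries, a list of its own where there are three numbers: the shift along the world's x, y, z in m, then the turn, a rotation vector about the world's x, y, z in degrees, then the finger opening in m, from 0 to 0.0878. A call has 1 to 10 rows; each row is the pose to reach, as a shift and turn from the pose measured when the call began; what a row does not reach only later rows make up. A row lasts 1/10 s, in which the tool goes at most 50 mm and 8.59 degrees, less where a joint would pass 70% of its speed; a pose out of reach is approached as far as the arm can. A call with a gripper value outside its range is refused whole. The fingers move at their own pace and stop on an object; "force" is the grip in N (left out, the last holds). Time passes only in rows, so rows that repeat a pose let the fingers close. It gives the time, the measured TCP pose, the force and the opening at its end, in the units of the state.
- manip.read_state(): the state, without advancing time (a new reading comes with each control period).
- manip.get_image(name): name is "scene" or "top" or "wrist"; returns the picture (384x512x3 uint8, red, green, blue); there is no depth.
- manip.camera_model(name): a dict with "fovy" (degrees; the focal length in pixels is half the picture's height over the tangent of half this angle, whatever the lens; pixels are square), "cx", "cy" (the principal point, pixels), "eye" and "attitude" of the camera in the world. Camera axes: x right, y down, z forward; pixel columns grow to the right and rows downward; lengths in m; the calibration is good to about 2 mm. A picture is of the moment at which its call begins: read the wrist's pose just before it. camera_model takes no time and is no camera call; for the wrist camera it gives the pose at the moment of the call.
- manip.job_done(): hands the job in, once; it reports no verdict.
Trained networks look in the newest picture that a camera, given by its name, has taken for a name from the list of things; names that differ only in an ending like _2 or _b are one class to them, and where a whole thing is asked for, a point or a joint stands for the part that bears it (a point fixed in the world has none). Each returns a list of dicts, best first, with "conf" (0 to 1); they miss things now and then, are a little off and sometimes report something else, mostly with a low value. They report only what shows in the picture. A call takes as long as a camera call.
- manip.search_frame(camera, thing): "box" ([left, top, right, bottom] in pixels, round what is visible of it).
- manip.cut_out(camera, thing): "region" (384x512 bool, what is visible of it) and "box" ([left, top, right, bottom] in pixels, round what is visible of it).
The state is a dict: "time": time; "q": joint angles; "qvel": joint speeds; "joint_torque": joint torques, N m; "tool_pos": TCP position; "ee_rot": TCP orientation; "ft_force": force on the tool from outside, world axes, zero at the start; "moment": the same for the moment, N m; "width": finger opening in m.
Only numpy, scipy, OpenCV 4.12 (cv2) and the standard library are available. Lean on these libraries where they do the work, as an engineer would, in place of code of your own. Each camera call takes 0.05 s, during which the arm holds its last target.

## Working session

There is one attempt and no reset: what is moved stays moved. The work goes in short steps, Python scripts to look and compute and a tool call to move; the robot and the scene stay as the last step left them, time stands still between calls to the robot, and variables do not carry over. Pictures are saved under pics/ and viewed, and the job is handed in when it is done.

Besides the shell and the picture viewer there is one more tool, called after "Call:" by a JSON object that holds its "op" and its "data". apply_moves: Moves the arm, as the interface text tells. Its arguments: {"type":"object","properties":{"targets":{"type":"array"},"force":{"type":"number"}},"required":["targets"]}

```bash
ls; mkdir -p pics; python3 - <<'E'
from workcell import manip
import cv2, numpy as np
s=manip.read_state()
print({k:np.round(v,4) for k,v in s.items()})
for n in ["scene","top","wrist"]:
    im=manip.get_image(n); cv2.imwrite(f"pics/{n}0.png",cv2.cvtColor(im,cv2.COLOR_RGB2BGR))
    print(n,manip.camera_model(n))
E
```

```text
pics
{'time': np.float64(0.0), 'q': array([-1.4571,  0.3595,  1.5114, -0.    ,  1.2725, -0.1151]), 'qvel': array([-0.0025, -0.0002, -0.0008,  0.0002, -0.0014, -0.0009]), 'joint_torque': array([ 8.00000e-04, -5.15366e+01, -2.70727e+01,  6.78000e-02,
        3.49000e-02, -2.00000e-04]), 'tool_pos': array([ 0.136 , -0.5837,  0.2438]), 'ee_rot': array([-0.0807,  0.7031, -0.7018,  0.0807]), 'ft_force': array([ 0.8165, -0.2562,  0.1707]), 'moment': array([-0.069 , -0.0186,  0.034 ]), 'width': np.float64(0.0879)}
scene {'fovy': 43.633801565221546, 'cx': 256.74560482065687, 'cy': 196.4720002419172, 'eye': array([ 1.14981542, -0.92319525,  1.12620224]), 'attitude': array([ 0.87370723,  0.26961667, -0.12042124, -0.38657633])}
top {'fovy': 43.729848775208, 'cx': 258.9333779822468, 'cy': 190.47153400472226, 'eye': array([0.38296573, 0.03435359, 1.44136938]), 'attitude': array([ 0.71136241, -0.70105409,  0.03697903, -0.03345484])}
wrist {'fovy': 68.85562333955795, 'cx': 256.0927615687345, 'cy': 193.42828475314394, 'eye': array([ 0.20895197, -0.56701745,  0.38456282]), 'attitude': array([ 0.77532332, -0.61619888, -0.08654893,  0.10808317])}
```

View pics/scene0.png

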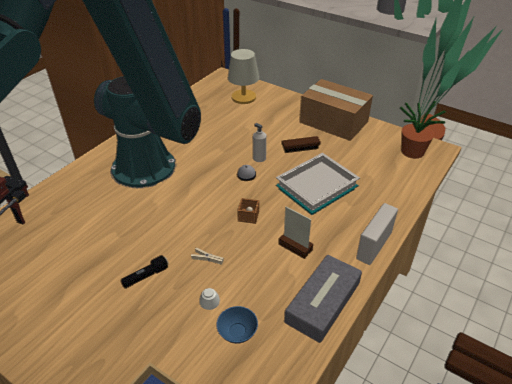

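View pics/top0.png

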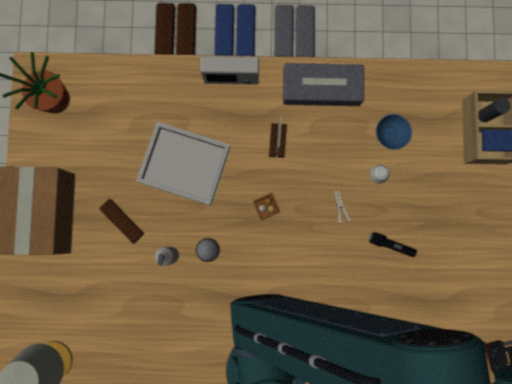

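View pics/wrist0.png

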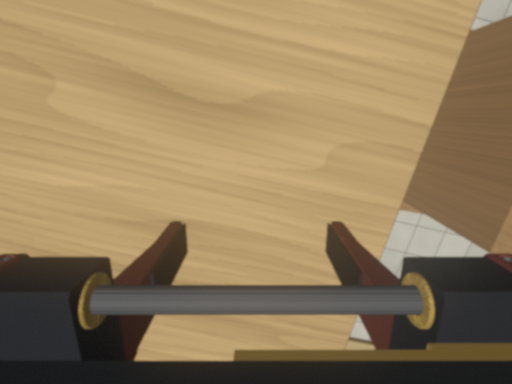

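```bash
cat > h.py <<'E'
from workcell import manip
import cv2, numpy as np
from scipy.spatial.transform import Rotation as R
def cam(n):
    c=manip.camera_model(n); f=192/np.tan(np.radians(c['fovy'])/2)
    return f,c['cx'],c['cy'],np.array(c['eye']),R.from_quat(c['attitude']).as_matrix()
def ray(C,uv):
    f,cx,cy,e,A=C; uv=np.atleast_2d(uv).astype(float)
    d=np.c_[(uv[:,0]-cx)/f,(uv[:,1]-cy)/f,np.ones(len(uv))]@A.T
    return e,d
def atz(C,uv,z):
    e,d=ray(C,uv); t=(z-e[2])/d[:,2]; return e+d*t[:,None]
def proj(C,p):
    f,cx,cy,e,A=C; q=(np.atleast_2d(p)-e)@A
    return np.c_[cx+f*q[:,0]/q[:,2],cy+f*q[:,1]/q[:,2]]
def save(n,im,box=None,scale=1):
    if box is not None: im=im[box[1]:box[3],box[0]:box[2]]
    im=cv2.cvtColor(im,cv2.COLOR_RGB2BGR)
    if scale!=1: im=cv2.resize(im,None,fx=scale,fy=scale,interpolation=cv2.INTER_CUBIC)
    cv2.imwrite('pics/'+n,im)
E
python3 - <<'E'
from h import *
import pickle
im={n:manip.get_image(n) for n in ['top','scene']}
pickle.dump(im,open('im0.pkl','wb'))
H=dict(masu=.05,clip=.016,card=.03,tray_in=.056,bell=.02,sakecup=.041,spray=.1,torch=.03,brush=.036,keybowl=.04)
out={}
for n in ['top','scene']:
    C=cam(n)
    for t,h in H.items():
        r=manip.cut_out(n,t)[:2]
        out[n,t]=r
        for d in r:
            v,u=np.nonzero(d['region']); 
            rc=cv2.minAreaRect(np.c_[u,v].astype(np.float32)); bp=atz(C,cv2.boxPoints(rc),h)
            print(n,t,round(d['conf'],2),np.round(d['box'],0),'ctr',atz(C,rc[0],h)[0].round(3)[:2],'corners',bp[:,:2].round(3).tolist())
pickle.dump(out,open('cut0.pkl','wb'))
print(manip.read_state()['time'])
save('t1.png',im['top'],(100,80,440,280),2.3)
save('s1.png',im['scene'],(100,100,420,350),2.3)
E
```

```text
top masu 0.61 [250. 189. 279. 219.] ctr [0.477 0.008] corners [[0.494, 0.05], [0.519, -0.01], [0.46, -0.035], [0.435, 0.025]]
top masu 0.33 [270. 198. 271. 205.] ctr [0.492 0.003] corners [[0.497, 0.007], [0.498, -0.001], [0.486, -0.001], [0.486, 0.007]]
top clip 0.76 [332. 191. 343. 221.] ctr [ 0.481 -0.21 ] corners [[0.524, -0.198], [0.526, -0.215], [0.439, -0.222], [0.437, -0.206]]
top clip 0.52 [337. 188. 350. 223.] ctr [ 0.484 -0.22 ] corners [[0.527, -0.198], [0.532, -0.209], [0.442, -0.242], [0.437, -0.232]]
top card 0.84 [268. 118. 286. 158.] ctr [ 0.685 -0.024] corners [[0.627, 0.003], [0.746, -0.003], [0.743, -0.052], [0.624, -0.045]]
top card 0.74 [369. 235. 418. 255.] ctr [ 0.367 -0.364] corners [[0.378, -0.291], [0.41, -0.305], [0.356, -0.436], [0.324, -0.422]]
top tray_in 0.83 [136. 124. 232. 204.] ctr [0.599 0.252] corners [[0.544, 0.389], [0.725, 0.336], [0.654, 0.114], [0.474, 0.17]]
top bell 0.63 [196. 240. 221. 264.] ctr [0.347 0.179] corners [[0.363, 0.225], [0.394, 0.165], [0.332, 0.133], [0.301, 0.192]]
top bell 0.2 [254. 193. 280. 222.] ctr [0.479 0.008] corner
[... 1491 characters left out ...]
[0.69, 0.101], [0.754, -0.077]]
scene spray 0.94 [252. 122. 266. 160.] ctr [0.349 0.256] corners [[0.259, 0.344], [0.3, 0.372], [0.431, 0.176], [0.393, 0.151]]
scene torch 0.57 [118. 256. 170. 290.] ctr [ 0.378 -0.38 ] corners [[0.328, -0.435], [0.378, -0.296], [0.428, -0.323], [0.378, -0.458]]
scene brush 0.81 [284. 136. 323. 152.] ctr [0.441 0.41 ] corners [[0.365, 0.392], [0.47, 0.497], [0.515, 0.426], [0.413, 0.326]]
scene brush 0.33 [233. 202. 259. 227.] ctr [ 0.483 -0.005] corners [[0.477, -0.068], [0.418, 0.032], [0.489, 0.061], [0.544, -0.04]]
scene keybowl 0.97 [218. 305. 258. 342.] ctr [ 0.708 -0.374] corners [[0.651, -0.413], [0.659, -0.307], [0.765, -0.336], [0.753, -0.436]]
1.25
```

View pics/t1.png

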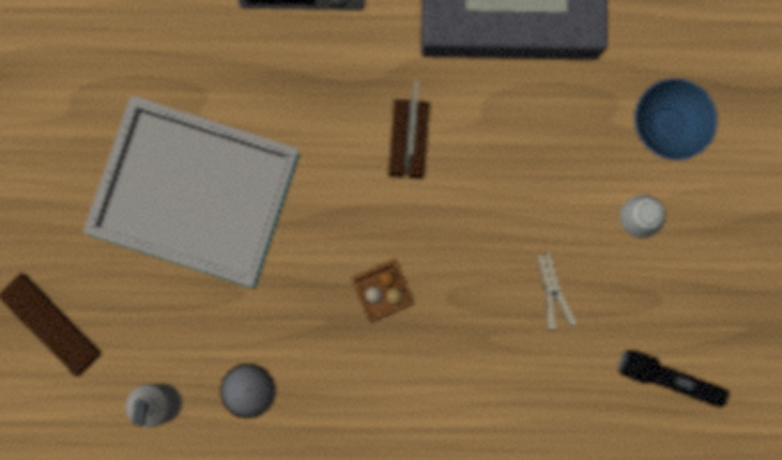

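View pics/s1.png

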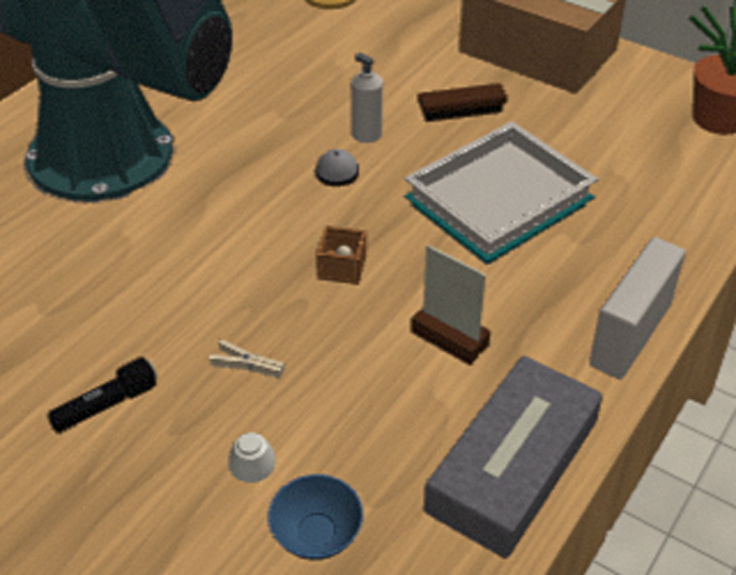

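Call:
{"op": "apply_moves", "data": {"targets": [[[0.03,0.05,0.02],[0,0,0],0.0878],[[0.06,0.09,0.04],[0,0,0],0.0878],[[0.09,0.13,0.06],[0,0,0],0.0878],[[0.12,0.17,0.08],[0,0,0],0.0878],[[0.15,0.21,0.1],[0,0,0],0.0878],[[0.18,0.25,0.12],[0,0,0],0.0878],[[0.2,0.29,0.14],[0,0,0],0.0878],[[0.22,0.33,0.15],[0,0,0],0.0878],[[0.24,0.37,0.15],[0,0,0],0.0878],[[0.24,0.37,0.15],[0,0,0],0.0878]]}}

```text
time: 2.25
tool_pos: [0.3774, -0.211, 0.3959]
ee_rot: [0.081, -0.702, 0.702, -0.083]
ft_force: [0.0, 0.1, -0.7]
width: 0.0875
```

```bash
cat > log.py <<'E'
from h import *
import json
s=manip.read_state()
s={k:np.array(v).tolist() for k,v in s.items()}
open('states.jsonl','a').write(json.dumps(s)+'\n')
print({k:np.round(s[k],3).tolist() for k in ['time','q','tool_pos','ee_rot','width','ft_force']})
E
python3 log.py; python3 - <<'E'
from h import *
import pickle
im=manip.get_image('wrist'); pickle.dump((cam('wrist'),im),open('w1.pkl','wb'));save('w1.png',im)
E
```

```text
{'time': 2.25, 'q': [-0.671, -0.008, 1.602, 0.002, 1.545, 0.668], 'tool_pos': [0.377, -0.211, 0.396], 'ee_rot': [0.081, -0.702, 0.702, -0.083], 'width': 0.088, 'ft_force': [0.034, 0.066, -0.721]}
```

View pics/w1.png

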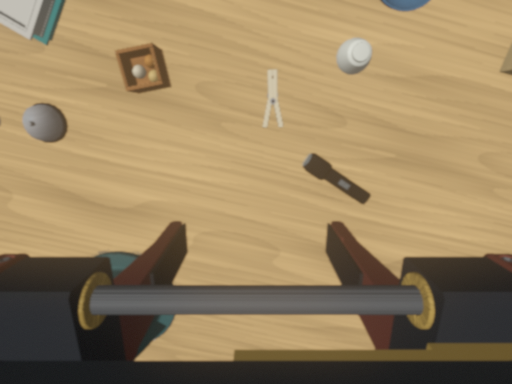

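Call:
{"op": "apply_moves", "data": {"targets": [[[0.02,-0.01,0.0],[-5,-6.5,0],0.0878],[[0.04,-0.02,0.0],[-10,-13,0],0.0878],[[0.06,-0.03,0.0],[-15,-19.5,0],0.0878],[[0.08,-0.04,0.0],[-20,-26,0],0.0878],[[0.1,-0.05,0.0],[-25,-32.5,0],0.0878],[[0.1,-0.05,0],[-25,-32.5,0],0.0878]]}}

```text
time: 2.9
tool_pos: [0.4757, -0.2587, 0.3924]
ee_rot: [-0.1, -0.486, 0.83, -0.255]
ft_force: [-0.7, 0.5, -0.7]
width: 0.0878
```

```bash
python3 log.py; python3 - <<'E'
from h import *
import json
S=[json.loads(l) for l in open('states.jsonl')]
s=dict(q=[-1.4571,0.3595,1.5114,0,1.2725,-0.1151],tool_pos=[.136,-.5837,.2438],ee_rot=[-0.0807,0.7031,-0.7018,0.0807])
open('s0.json','w').write(json.dumps(s))
for s in [s]+S:
    M=R.from_quat(s['ee_rot']).as_matrix(); print(np.round(M,3).tolist(), np.hypot(*s['tool_pos'][:2]), np.arctan2(s['tool_pos'][1],s['tool_pos'][0]))
E
```

```text
{'time': 2.9, 'q': [-0.605, -0.155, 1.951, -0.052, 0.632, 0.762], 'tool_pos': [0.476, -0.259, 0.392], 'ee_rot': [-0.1, -0.486, 0.83, -0.255], 'width': 0.088, 'ft_force': [-0.736, 0.471, -0.663]}
[[-0.974, -0.0, 0.227], [-0.227, 0.002, -0.974], [-0.0, -1.0, -0.002]] 0.5993343724499706 -1.3418839515420127
[[-0.973, 0.002, 0.23], [-0.23, 0.0, -0.973], [-0.002, -1.0, 0.0]] 0.4323932871912536 -0.5098810918533063
[[-0.85, 0.521, 0.082], [-0.326, -0.398, -0.858], [-0.414, -0.756, 0.508]] 0.5414640058316791 -0.49814142350812457
```

```bash
cat > kin.py <<'E'
from h import *
import json
from scipy.optimize import least_squares
F=np.array([[0,0,-1],[-1,0,0],[0,1,0.]])  # columns: tool x,y,z in flange frame
def rz(a): return R.from_euler('z',a).as_matrix()
def ry(a): return R.from_euler('y',a).as_matrix()
def fk(q,p):
    a1,d,h,L2,a3,L3,Lt,ty=p
    M=rz(q[0]); x=M@[a1,d,h]
    M=M@ry(q[1]); x=x+M@[0,0,L2]
    M=M@ry(q[2]); x=x+M@[a3,0,L3]
    M=M@rz(q[3])@ry(q[4]); w=x.copy(); M=M@rz(q[5]); x=x+M@[0,ty,Lt]
    return x,M@F,w
def load():
    return [json.load(open('s0.json'))]+[json.loads(l) for l in open('states.jsonl')]
P0=np.array([.025,.069,.4,.455,0,.42,.3,0])
def fit():
    S=load()
    def res(p):
        r=[(p-P0)*np.array([1,1,1,1,1,1,1,1])*1e-3]
        for s in S:
            r.append(fk(s['q'],p)[0]-s['tool_pos'])
        return np.concatenate(r)
    o=least_squares(res,P0); return o.x,res(o.x)[8:]
if __name__=='__main__':
    p,r=fit(); print(p.round(4)); print((r.reshape(-1,3)*1000).round(2).tolist())
    for s in load(): print((fk(s['q'],p)[1]-R.from_quat(s['ee_rot']).as_matrix()).round(3).tolist(), fk(s['q'],p)[2].round(3))
E
python3 kin.py
```

```text
[-1.000e-04  6.890e-02  2.667e-01  6.111e-01  1.123e-01  4.337e-01
  3.594e-01  0.000e+00]
[[0.0, 0.0, 0.0], [0.0, 0.0, 0.0], [-0.0, -0.0, -0.0]]
[[0.0, 0.0, 0.0], [-0.0, -0.0, 0.0], [0.0, -0.0, 0.0]] [ 0.136 -0.584  0.603]
[[0.0, -0.0, -0.0], [0.0, -0.0, 0.0], [0.0, 0.0, 0.0]] [ 0.376 -0.211  0.755]
[[0.0, -0.0, -0.0], [0.0, 0.0, 0.0], [0.0, 0.0, -0.0]] [ 0.289 -0.116  0.664]
```

Call:
{"op": "apply_moves", "data": {"targets": [[[0,0.04,0],[5,6.5,0],0.0878],[[0,0.08,0],[10,13,0],0.0878],[[0,0.12,-0.04],[15,19.5,0],0.0878],[[0,0.16,-0.08],[20,26,0],0.0878],[[0,0.2,-0.12],[25,32.5,0],0.0878],[[0,0.24,-0.16],[25,32.5,0],0.0878],[[0,0.27,-0.2],[25,32.5,0],0.0878],[[0,0.27,-0.2],[25,32.5,0],0.0878]]}}

```text
time: 3.7
tool_pos: [0.4737, 0.013, 0.1903]
ee_rot: [-0.085, 0.704, -0.7, 0.08]
ft_force: [-0.6, 0.7, 0.8]
width: 0.0877
```

```bash
python3 log.py; python3 kin.py; python3 - <<'E'
from h import *
import pickle
im=manip.get_image('wrist'); pickle.dump((cam('wrist'),im),open('w2.pkl','wb'));save('w2.png',im)
E
```

```text
{'time': 3.7, 'q': [-0.121, 0.245, 1.836, 0.004, 1.07, 1.213], 'tool_pos': [0.474, 0.013, 0.19], 'ee_rot': [-0.085, 0.704, -0.7, 0.08], 'width': 0.088, 'ft_force': [-0.64, 0.655, 0.781]}
[-0.      0.0689  0.2665  0.6111  0.1122  0.4336  0.3593  0.    ]
[[0.01, -0.0, 0.02], [0.0, 0.0, -0.01], [0.0, 0.0, -0.0], [-0.0, -0.01, -0.01]]
[[0.0, 0.0, 0.0], [-0.0, -0.0, 0.0], [0.0, -0.0, 0.0]] [ 0.136 -0.584  0.603]
[[0.0, -0.0, -0.0], [0.0, -0.0, 0.0], [0.0, 0.0, 0.0]] [ 0.376 -0.211  0.755]
[[0.0, -0.0, -0.0], [0.0, 0.0, 0.0], [0.0, 0.0, -0.0]] [ 0.289 -0.116  0.664]
[[0.0, -0.0, -0.0], [0.0, -0.0, 0.0], [0.0, 0.0, 0.0]] [0.477 0.011 0.55 ]
```

View pics/w2.png

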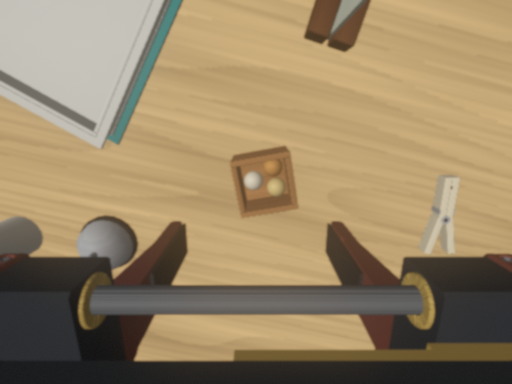

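```bash
python3 - <<'E'
from h import *
import pickle
C,im=pickle.load(open('w2.pkl','rb'))
save('w2a.png',im,(215,135,315,225),7)
save('w2b.png',im,(400,165,480,265),6)
save('w2c.png',im,(290,0,390,70),7)
for t in ['masu','clip','card','tray_in']:
    for d in manip.cut_out('wrist',t)[:2]:
        print(t,round(d['conf'],2),np.round(d['box']))
        if d['conf']>.4: 
            v,u=np.nonzero(d['region']); rc=cv2.minAreaRect(np.c_[u,v].astype(np.float32)); h=dict(masu=.05,clip=.016,card=.03,tray_in=.056)[t]
            print(atz(C,cv2.boxPoints(rc),h).round(4).tolist(), atz(C,rc[0],h).round(4))
E
```

```text
masu 0.81 [230. 147. 303. 217.]
[[0.4983, 0.0504, 0.05], [0.5232, -0.0046, 0.05], [0.4614, -0.0351, 0.05], [0.4338, 0.0233, 0.05]] [[0.4803 0.0088 0.05  ]]
clip 0.72 [435. 173. 457. 258.]
[[0.4348, -0.2226, 0.016], [0.5267, -0.189, 0.016], [0.5297, -0.2074, 0.016], [0.438, -0.2427, 0.016]] [[ 0.4842 -0.2147  0.016 ]]
clip 0.58 [418. 167. 458. 257.]
[[0.4291, -0.1998, 0.016], [0.5261, -0.1679, 0.016], [0.5318, -0.2069, 0.016], [0.4351, -0.2424, 0.016]] [[ 0.4826 -0.2035  0.016 ]]
card 0.78 [304.   0. 370.  52.]
[[0.6208, 0.0067, 0.03], [0.6676, 0.0022, 0.03], [0.665, -0.0468, 0.03], [0.6173, -0.0447, 0.03]] [[ 0.6433 -0.0205  0.03  ]]
tray_in 0.79 [  0.   3. 184. 147.]
[[0.5833, 0.2651, 0.056], [0.6188, 0.1139, 0.056], [0.4959, 0.0942, 0.056], [0.4543, 0.268, 0.056]] [[0.5425 0.1854 0.056 ]]
```

View pics/w2a.png

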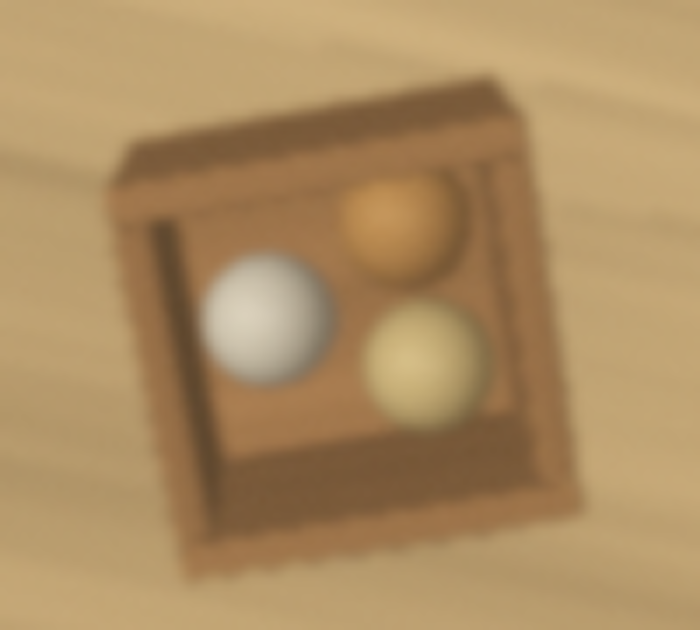

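View pics/w2b.png

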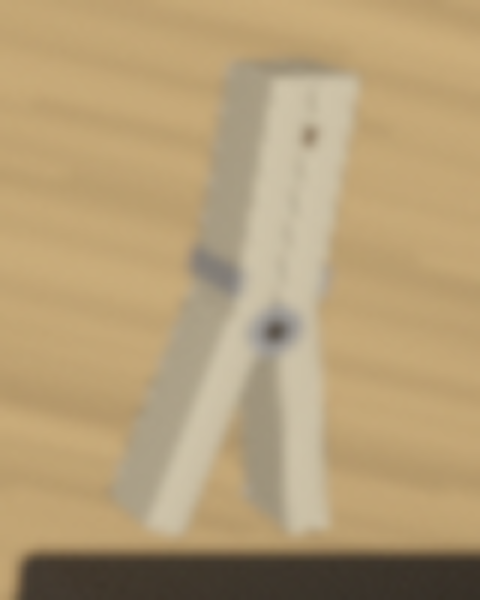

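View pics/w2c.png

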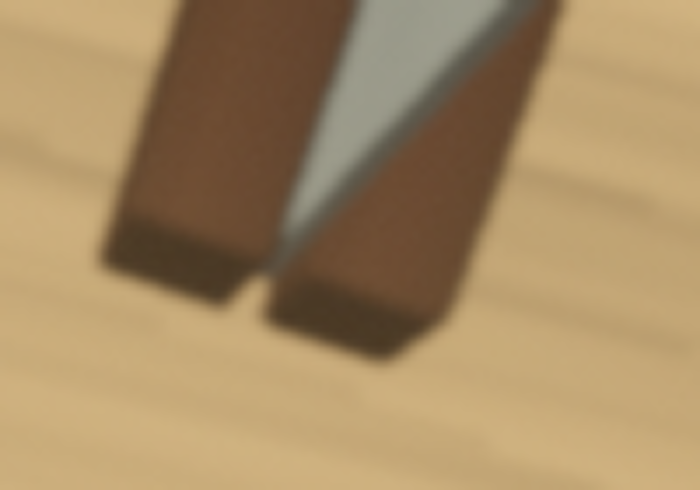

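```bash
python3 - <<'E'
from h import *
import pickle
C,im=pickle.load(open('w2.pkl','rb'))
def full(pts,o,s): return (np.array(pts,float)+.5)/s-.5+np.array(o)
b=atz(C,full([(107,190),(520,130),(580,512),(188,580)],(215,135),7),.05)
print('box',b[:,:2].round(4).tolist(),'ctr',b.mean(0).round(4))
print('sides',[np.linalg.norm(b[i]-b[i-1]).round(4) for i in range(4)])
for i in range(4):
    e=b[i]-b[i-1]; print('yaw',np.degrees(np.arctan2(e[1],e[0])).round(1))
c=atz(C,full([(275,328),(313,72),(270,72),(358,78),(145,530),(185,533),(288,533),(330,527)],(400,165),6),.016)
print('clip',c[:,:2].round(4).tolist())
tm=(c[4]+c[7])/2; print('tails outer width',np.linalg.norm(c[4]-c[7]),'tailmid',tm.round(4))
d=c[1]-c[0];print('jaw dir',np.degrees(np.arctan2(d[1],d[0])),np.linalg.norm(d))
d=c[0]-tm;print('tail dir',np.degrees(np.arctan2(d[1],d[0])),np.linalg.norm(d))
k=atz(C,full([(120,213),(250,268),(275,290),(450,310),(270,268)],(290,0),7),.03)
print('stand',k[:,:2].round(4).tolist())
k=atz(C,full([(100,265),(380,358)],(290,0),7),.0); print('stand base',k[:,:2].round(4).tolist())
print(C[3])
ims=pickle.load(open('im0.pkl','rb'))
save('t2.png',ims['top'],(255,105,300,170),11)
save('s2.png',ims['scene'],(265,195,325,265),9)
E
```

```text
box [[0.4921, 0.0476], [0.5142, -0.0077], [0.4609, -0.0315], [0.4365, 0.0233]] ctr [0.4759 0.0079 0.05  ]
sides [np.float64(0.0607), np.float64(0.0595), np.float64(0.0584), np.float64(0.0601)]
yaw 23.5
yaw -68.2
yaw -155.9
yaw 114.0
clip [[0.4776, -0.2138], [0.5274, -0.1991], [0.5255, -0.1913], [0.5283, -0.2079], [0.43, -0.2066], [0.4313, -0.2148], [0.4362, -0.2352], [0.4395, -0.243]]
tails outer width 0.03766010759506804 tailmid [ 0.4348 -0.2248  0.016 ]
jaw dir 16.41252680806651 0.052001823804829164
tail dir 14.345463549067007 0.04416840653021887
stand [[0.6282, 0.0038], [0.6258, -0.0152], [0.624, -0.0194], [0.6272, -0.0433], [0.6264, -0.0179]]
stand base [[0.629, 0.002], [0.6266, -0.0427]]
[0.54669284 0.03107294 0.32821468]
```

View pics/t2.png

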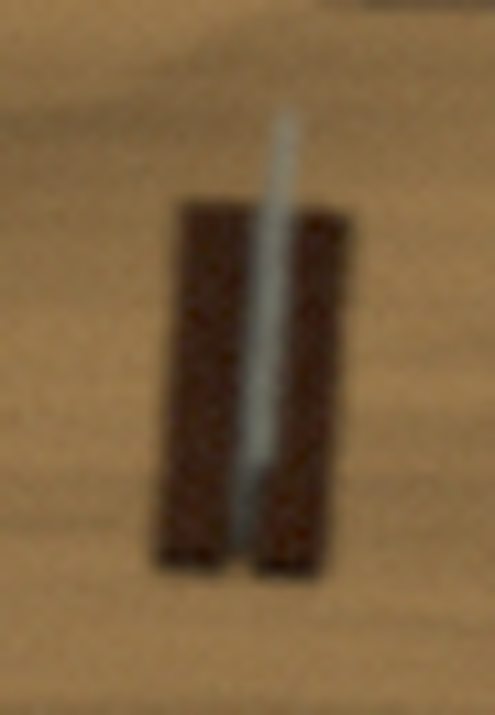

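View pics/s2.png

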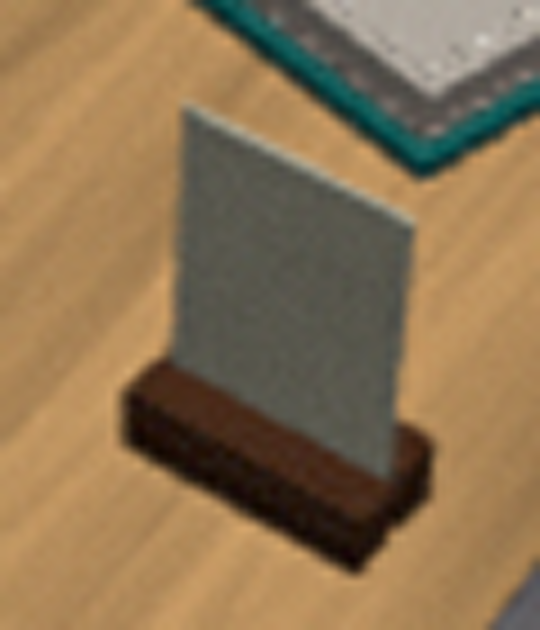

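```bash
cat > ik.py <<'E'
from kin import *
P,_=fit()
lo=np.array([-2.97,-1.01,.21,-.96,.2,-2.98]);hi=np.array([2.97,2.36,2.38,4.11,2.71,2.98])
def orient(az,al,flip=0,roll=0):
    """tool y direction: azimuth az deg, angle al deg from straight down; z level. flip=0: camera on upper side"""
    a=np.radians(az);b=np.radians(al)
    y=np.array([np.sin(b)*np.cos(a),np.sin(b)*np.sin(a),-np.cos(b)])
    z=np.array([-np.sin(a),np.cos(a),0])
    x=np.cross(y,z)
    M=np.c_[x,y,z]
    if flip: M=np.c_[-x,y,-z]
    return M   # camera at -x side
def ik(pos,M,q0=None,n=30,seed=0):
    rng=np.random.default_rng(seed);sol=[]
    def res(q):
        x,m,_=fk(q,P); return np.r_[(x-pos)*10,R.from_matrix(m.T@M).as_rotvec()]
    st=[q0] if q0 is not None else [lo+(hi-lo)*rng.random(6) for _ in range(n)]
    for s in st:
        o=least_squares(res,np.clip(s,lo+1e-3,hi-1e-3),bounds=(lo,hi))
        if o.cost<1e-7 and not any(np.abs(o.x-t).max()<.02 for t in sol): sol.append(o.x)
    return sol
E
cat > t.py <<'E'
from ik import *
g=np.array([.476,.008,.035])
for az in [23.5,-66.5,113.5,-156.5]:
  for al in [50,60,70]:
    for fl in [0,1]:
      M=orient(az,al,fl); tcp=g-.003*M[:,1]
      for q in ik(tcp,M): print(az,al,fl,q.round(2), fk(q,P)[2].round(2))
E
python3 t.py
```

```text
113.5 50 0 [-0.51  0.83  1.64  0.49  1.44  1.96] [ 0.59 -0.25  0.27]
113.5 50 1 [-0.51  0.83  1.64  0.49  1.44 -1.18] [ 0.59 -0.25  0.27]
113.5 60 0 [-0.54  0.93  1.57  0.53  1.59  1.93] [ 0.6  -0.28  0.22]
113.5 60 1 [-0.54  0.93  1.57  0.53  1.59 -1.22] [ 0.6  -0.28  0.22]
113.5 70 0 [-0.56  1.03  1.5   0.57  1.73  1.9 ] [ 0.61 -0.3   0.16]
113.5 70 1 [-0.56  1.03  1.5   0.57  1.73 -1.24] [ 0.61 -0.3   0.16]
-156.5 50 0 [ 0.07  0.92  1.37 -0.26  1.69  1.31] [0.73 0.12 0.27]
-156.5 50 1 [ 0.07  0.92  1.37 -0.26  1.69 -1.83] [0.73 0.12 0.27]
-156.5 60 0 [ 0.08  1.02  1.27 -0.29  1.86  1.32] [0.76 0.13 0.22]
-156.5 60 1 [ 0.08  1.02  1.27 -0.29  1.86 -1.83] [0.76 0.13 0.22]
-156.5 70 0 [ 0.09  1.12  1.18 -0.33  2.02  1.31] [0.79 0.14 0.16]
-156.5 70 1 [ 0.09  1.12  1.18 -0.33  2.02 -1.83] [0.79 0.14 0.16]
```

```bash
sed -i 's/flip=0: camera on upper side/flip=1: camera on upper side/' ik.py; cat > t2.py <<'E'
from ik import *
up=np.array([0,0,1.])
al=60
Mg=orient(113.5,al,1); mt=Mg.T@up
g=np.array([.476,.008,.035]); qg=ik(g-.003*Mg[:,1],Mg,q0=np.array([-0.54,.93,1.57,.53,1.59,-1.22]))[0]
print('grasp',qg.round(3))
tray=np.array([.599,.252,0])
boff=Mg.T@(np.array([.476,.008,.025])-g)   # box centre from grasp, tool frame
rows=[]
for psi in range(-180,180,15):
  for dep in [18,25]:
    d=np.radians(dep);a=np.radians(psi)
    m=np.array([np.cos(d)*np.cos(a),np.cos(d)*np.sin(a),-np.sin(d)])
    base=R.align_vectors([m],[mt])[0].as_matrix()
    for beta in range(0,360,10):
        M=R.from_rotvec(m*np.radians(beta)).as_matrix()@base
        c=tray+np.array([0,0,.10])-np.r_[m[:2],0]*.04
        gp=c-M@boff; tcp=gp-.003*M[:,1]
        if M[2,1]>0.1: continue
        s=ik(tcp,M,q0=qg+[0.5,0,0,0,0,0])
        if not s: continue
        q=s[0]
        pts=[gp-M[:,1]*b+M[:,0]*x+M[:,2]*z for b in [.061,.2] for x in [-.0375,.0375] for z in [-.089,.089]]
        camp=gp-M[:,1]*.143-M[:,0]*.075
        fing=[gp+M[:,1]*.019+M[:,2]*z+M[:,0]*x for z in [-.05,.05] for x in [-.01,.01]]
        mz=min(p[2] for p in pts); fz=min(p[2] for p in fing)
        marg=min((q-lo).min(),(hi-q).min())
        if mz<.07 or camp[2]<.09 or fz<.05 or marg<.1: continue
        rot=R.from_matrix(M@Mg.T).magnitude()
        rows.append((np.abs(q-qg).max(),psi,dep,beta,np.degrees(rot).round(),q.round(2),M[:,1].round(2),mz.round(3),camp[2].round(3),fz.round(3),marg.round(2)))
rows.sort(key=lambda r:r[0])
for r in rows[:40]: print(*r)
print(len(rows))
E
time python3 t2.py
```

```text
grasp [-0.54   0.932  1.57   0.528  1.59  -1.216]
1.5184434500419228 120 18 130 111.0 [ 0.63  0.89  1.27 -0.75  1.57  0.3 ] [ 0.08 -0.79 -0.61] 0.076 0.131 0.06 0.21
1.6637746233931923 120 18 120 109.0 [ 0.65  0.82  1.4  -0.81  1.39  0.45] [ 0.21 -0.73 -0.65] 0.092 0.135 0.067 0.15
1.6701391453274026 105 18 130 108.0 [ 0.59  0.91  1.19 -0.66  1.66  0.45] [-0.05 -0.77 -0.63] 0.084 0.133 0.064 0.3
1.711798129392246 105 25 140 115.0 [ 0.62  0.97  1.15 -0.73  1.74  0.5 ] [-0.05 -0.84 -0.54] 0.074 0.113 0.064 0.23
1.7434579322566996 90 18 140 108.0 [ 0.53  0.98  1.03 -0.53  1.87  0.53] [-0.29 -0.73 -0.62] 0.08 0.132 0.062 0.43
1.7927606408118217 90 25 150 115.0 [ 0.56  1.03  1.   -0.61  1.93  0.58] [-0.27 -0.8  -0.54] 0.074 0.113 0.064 0.35
1.8175390992510876 105 18 120 108.0 [ 0.62  0.84  1.32 -0.72  1.49  0.6 ] [ 0.09 -0.74 -0.66] 0.1 0.136 0.071 0.24
1.857529076056876 105 25 130 115.0 [ 0.65  0.91  1.28 -0.79  1.59  0.64] [ 0.1  -0.82 -0.57] 0.089 0.116 0.071 0.17
1.8729636443782547 90 18 130 109.0 [ 0.56  0.91  1.15 -0.59  1.71  0.66] [-0.14 -0.74 -0.66] 0.096 0.136 0.069 0.37
1.89829
[... 2900 characters left out ...]
90 122.0 [ 0.43  0.99  0.95 -0.3   1.98  1.21] [-0.52 -0.53 -0.67] 0.109 0.137 0.076 0.66
2.4648014723708513 60 25 150 129.0 [ 0.61  0.99  1.11 -0.67  1.83  1.25] [-0.15 -0.83 -0.53] 0.072 0.112 0.063 0.29
2.465808497119281 75 18 110 119.0 [ 0.66  0.86  1.35 -0.77  1.51  1.25] [ 0.12 -0.78 -0.61] 0.076 0.131 0.061 0.19
2.4684902384870284 45 25 200 130.0 [ 0.48  1.05  0.91 -0.43  2.06  1.25] [-0.48 -0.67 -0.56] 0.088 0.115 0.07 0.53
2.468688219354779 30 18 290 120.0 [0.24 1.04 0.88 0.09 2.12 1.25] [-0.78 -0.11 -0.62] 0.079 0.132 0.062 0.59
2.5063776361495114 30 25 290 126.0 [0.24 1.12 0.78 0.08 2.25 1.29] [-0.84 -0.14 -0.53] 0.071 0.112 0.062 0.46
87
real	0m44.397s
user	0m43.993s
sys	0m0.163s
```

```bash
cat > plan.py <<'E'
from ik import *
def plan(wps,grip,scale=1.0,hold=0,obs=None,maxrows=10):
    """wps: list of (pos,M) passed in turn, from the measured pose; prints rows"""
    s=manip.read_state(); p0=np.array(s['tool_pos']); M0=R.from_quat(s['ee_rot']).as_matrix(); q=np.array(s['q'])
    rows=[];pa,Ma=p0,M0;mn=9;bad=''
    for pb,Mb in wps:
        pb=np.array(pb,float); rv=R.from_matrix(Mb@Ma.T).as_rotvec()
        n=int(np.ceil(max(np.linalg.norm(pb-pa)/(.045*scale),np.degrees(np.linalg.norm(rv))/(8.2*scale),1)))
        while True:
            qq=q;out=[];vm=0
            for i in range(1,n+1):
                M=R.from_rotvec(rv*i/n).as_matrix()@Ma; p=pa+(pb-pa)*i/n
                so=ik(p,M,q0=qq)
                if not so: bad+=f' noIK at {p.round(3)}'; break
                v=np.abs(so[0]-qq)/np.array([.167,.167,.22,.22,.22,.22])/.95; vm=max(vm,v.max()); qq=so[0]; out.append((p,M,qq))
            if vm<=1 or bad: break
            n=int(np.ceil(n*max(vm,1.02)))
        rows+=out;pa,Ma,q=pb,Mb,qq
    rows+=[rows[-1]]*hold
    print('n',len(rows),bad,'qend',q.round(2),'minmargin',min(min((r[2]-lo).min(),(hi-r[2]).min()) for r in rows).round(2))
    o=[]
    for p,M,qq in rows[:maxrows]:
        o.append([(p-p0).round(4).tolist(),np.degrees(R.from_matrix(M@M0.T).as_rotvec()).round(1).tolist(),grip])
    print(json.dumps(o))
    return rows
E
cat > a1.py <<'E'
from plan import *
M=orient(113.5,60,1); g=np.array([.476,.008,.035])
pre=g-.11*M[:,1]; pre2=np.array([.53,-.10,.25])
print(pre)
plan([(pre2,M),(pre,M)],0.0878)
E
python3 a1.py
```

```text
[ 0.51398595 -0.07936171  0.09      ]
n 20  qend [-0.61  0.91  1.39  0.48  1.79 -1.16] minmargin 0.53
[[[0.0033, -0.0069, 0.0035], [3.8, -1.9, 5.6], 0.0878], [[0.0066, -0.0138, 0.007], [7.5, -3.8, 11.2], 0.0878], [[0.01, -0.0207, 0.0105], [11.3, -5.7, 16.8], 0.0878], [[0.0133, -0.0276, 0.014], [15.1, -7.6, 22.4], 0.0878], [[0.0166, -0.0345, 0.0175], [18.9, -9.5, 28.1], 0.0878], [[0.0199, -0.0414, 0.021], [22.6, -11.4, 33.7], 0.0878], [[0.0232, -0.0483, 0.0245], [26.4, -13.3, 39.3], 0.0878], [[0.0266, -0.0552, 0.028], [30.2, -15.2, 44.9], 0.0878], [[0.0299, -0.0621, 0.0316], [34.0, -17.1, 50.5], 0.0878], [[0.0332, -0.069, 0.0351], [37.7, -19.0, 56.1], 0.0878]]
```

Call:
{"op": "apply_moves", "data": {"targets": [[[0.003,-0.007,0.004],[3.8,-1.9,5.6],0.0878],[[0.007,-0.014,0.008],[7.5,-3.8,11.2],0.0878],[[0.01,-0.021,0.012],[11.3,-5.7,16.8],0.0878],[[0.013,-0.028,0.016],[15.1,-7.6,22.4],0.0878],[[0.017,-0.035,0.02],[18.9,-9.5,28.1],0.0878],[[0.02,-0.041,0.024],[22.6,-11.4,33.7],0.0878],[[0.023,-0.048,0.028],[26.4,-13.3,39.3],0.0878],[[0.027,-0.055,0.032],[30.2,-15.2,44.9],0.0878],[[0.03,-0.062,0.036],[34,-17.1,50.5],0.0878],[[0.033,-0.069,0.04],[37.7,-19,56.1],0.0878]]}}

```text
time: 4.95
tool_pos: [0.5107, -0.0616, 0.2363]
ee_rot: [-0.255, 0.74, -0.331, 0.527]
ft_force: [-0.1, 0.5, 0.1]
width: 0.0877
```

```bash
python3 log.py; python3 a1.py
```

```text
{'time': 4.95, 'q': [-0.631, 0.454, 1.617, 0.533, 1.563, -0.464], 'tool_pos': [0.511, -0.062, 0.236], 'ee_rot': [-0.255, 0.74, -0.331, 0.527], 'width': 0.088, 'ft_force': [-0.111, 0.463, 0.103]}
[ 0.51398595 -0.07936171  0.09      ]
n 10  qend [-0.61  0.91  1.39  0.48  1.79 -1.16] minmargin 0.66
[[[0.0032, -0.0064, 0.0023], [3.7, -1.8, 5.6], 0.0878], [[0.0064, -0.0128, 0.0046], [7.5, -3.7, 11.2], 0.0878], [[0.0097, -0.0192, 0.0069], [11.2, -5.5, 16.8], 0.0878], [[0.0129, -0.0256, 0.0092], [15.0, -7.3, 22.4], 0.0878], [[0.0161, -0.032, 0.0114], [18.7, -9.2, 28.0], 0.0878], [[0.0193, -0.0384, 0.0137], [22.5, -11.0, 33.6], 0.0878], [[0.0153, -0.0332, -0.0263], [22.5, -11.0, 33.6], 0.0878], [[0.0113, -0.0281, -0.0663], [22.5, -11.0, 33.6], 0.0878], [[0.0073, -0.0229, -0.1063], [22.5, -11.0, 33.6], 0.0878], [[0.0033, -0.0178, -0.1463], [22.5, -11.0, 33.6], 0.0878]]
```

Call:
{"op": "apply_moves", "data": {"targets": [[[0.003,-0.006,0.002],[3.7,-1.8,5.6],0.0878],[[0.006,-0.013,0.005],[7.5,-3.7,11.2],0.0878],[[0.01,-0.019,0.007],[11.2,-5.5,16.8],0.0878],[[0.013,-0.026,0.009],[15,-7.3,22.4],0.0878],[[0.016,-0.032,0.0],[18.7,-9.2,28],0.0878],[[0.015,-0.033,-0.03],[22.5,-11,33.6],0.0878],[[0.011,-0.028,-0.066],[22.5,-11,33.6],0.0878],[[0.007,-0.023,-0.106],[22.5,-11,33.6],0.0878],[[0.003,-0.018,-0.146],[22.5,-11,33.6],0.0878],[[0.003,-0.018,-0.146],[22.5,-11,33.6],0.0878]]}}

```text
time: 5.95
tool_pos: [0.5122, -0.0803, 0.0881]
ee_rot: [-0.317, 0.633, -0.039, 0.705]
ft_force: [0.1, -0.2, -0.0]
width: 0.0878
```

```bash
python3 log.py; cat > a2.py <<'E'
from plan import *
M=orient(113.5,60,1); g=np.array([.476,.008,.035])
plan([(g-.003*M[:,1],M)],0.0878,hold=1)
E
python3 a2.py; python3 - <<'E'
from h import *
C=cam('wrist'); im=manip.get_image('wrist');save('w3.png',im)
print(proj(C,[[.476,.008,.05],[.476,.008,0]]))
for d in manip.cut_out('wrist','masu')[:1]:
    v,u=np.nonzero(d['region']); rc=cv2.minAreaRect(np.c_[u,v].astype(np.float32)); print(d['conf'],rc,d['box'])
E
```

```text
{'time': 5.95, 'q': [-0.616, 0.914, 1.389, 0.479, 1.794, -1.162], 'tool_pos': [0.512, -0.08, 0.088], 'ee_rot': [-0.317, 0.633, -0.039, 0.705], 'width': 0.088, 'ft_force': [0.084, -0.179, -0.023]}
n 4  qend [-0.54  0.93  1.57  0.53  1.59 -1.22] minmargin 0.81
[[[-0.0117, 0.0286, -0.0172], [-0.1, -0.1, 0.0], 0.0878], [[-0.0235, 0.0573, -0.0344], [-0.1, -0.2, 0.0], 0.0878], [[-0.0352, 0.0859, -0.0516], [-0.2, -0.2, 0.0], 0.0878], [[-0.0352, 0.0859, -0.0516], [-0.2, -0.2, 0.0], 0.0878]]
[[258.30878573 184.99069738]
 [258.20056435 220.37630012]]
0.87 ((260.57989501953125, 206.68667602539062), (75.17230224609375, 84.448486328125), 1.0609116554260254) [222.5, 164.6, 299.3, 248.1]
```

View pics/w3.png

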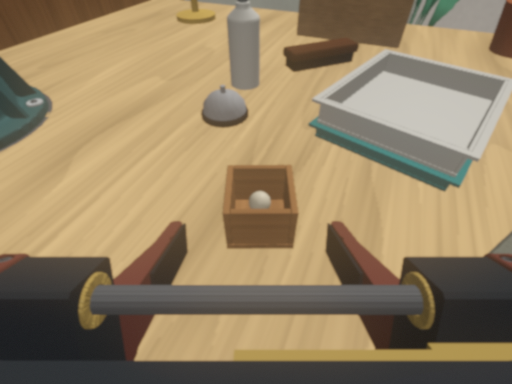

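Call:
{"op": "apply_moves", "data": {"targets": [[[-0.011,0.028,-0.017],[0,0,0],0.0878],[[-0.023,0.057,-0.034],[0,0,0],0.0878],[[-0.035,0.086,-0.051],[0,0,0],0.0878],[[-0.035,0.086,-0.051],[0,0,0],0.0878],[[-0.035,0.086,-0.051],[0,0,0],0.05],[[-0.035,0.086,-0.051],[0,0,0],0.05],[[-0.035,0.086,-0.051],[0,0,0],0.05],[[-0.035,0.086,-0.051],[0,0,0],0.05],[[-0.035,0.086,-0.051],[0,0,0],0.05],[[-0.035,0.086,-0.051],[0,0,0],0.05]], "force": 20}}

```text
time: 7.05
tool_pos: [0.4802, 0.0042, 0.0415]
ee_rot: [-0.317, 0.631, -0.041, 0.707]
ft_force: [0.8, -3.4, 5.1]
width: 0.0621
```

```bash
python3 log.py; python3 - <<'E'
from h import *
C=cam('wrist'); im=manip.get_image('wrist');save('w4.png',im)
im=manip.get_image('scene');save('s4.png',im,(150,100,406,292),3)
E
```

```text
{'time': 7.05, 'q': [-0.54, 0.926, 1.564, 0.531, 1.6, -1.211], 'tool_pos': [0.48, 0.004, 0.042], 'ee_rot': [-0.317, 0.631, -0.041, 0.707], 'width': 0.062, 'ft_force': [0.821, -3.431, 5.134]}
```

View pics/w4.png

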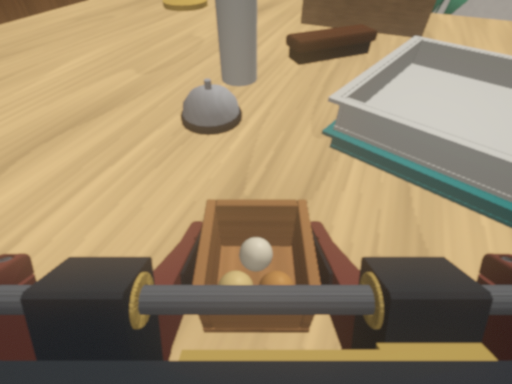

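View pics/s4.png

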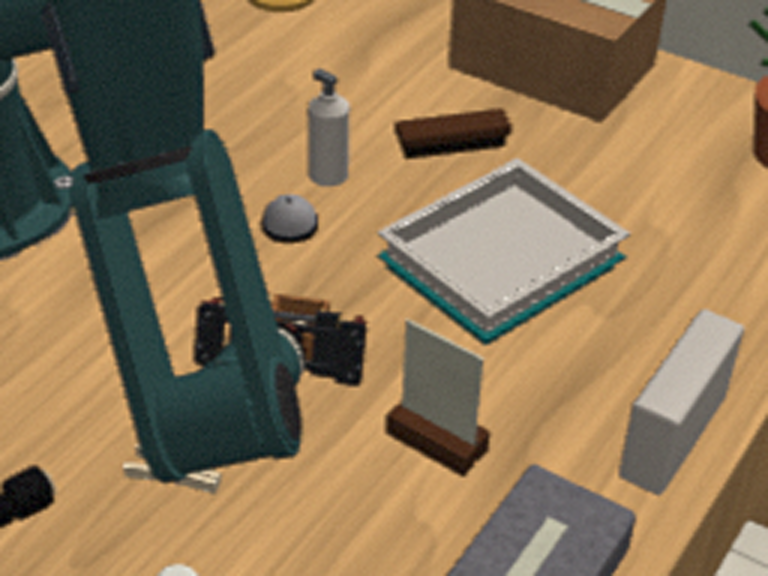

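Call:
{"op": "apply_moves", "data": {"targets": [[[0,0,0.005],[0,0,0],0.05],[[0,0,0.015],[0,0,0],0.05],[[0,0,0.03],[0,0,0],0.05],[[0,0,0.05],[0,0,0],0.05],[[0,0,0.075],[0,0,0],0.05],[[0,0,0.1],[0,0,0],0.05],[[0,0,0.12],[0,0,0],0.05],[[0,0,0.13],[0,0,0],0.05]]}}

```text
time: 7.95
tool_pos: [0.4805, 0.0041, 0.1736]
ee_rot: [-0.318, 0.63, -0.041, 0.707]
ft_force: [-1.3, 0.5, -2.1]
width: 0.0618
```

```bash
python3 log.py; python3 - <<'E'
from h import *
import pickle
C=cam('wrist'); im=manip.get_image('wrist');save('w5.png',im)
im=manip.get_image('scene');save('s5.png',im,(150,100,406,292),3)
im=manip.get_image('top');save('t5.png',im,(100,80,440,280),2.3)
pickle.dump((cam('top'),im),open('t5.pkl','wb'))
E
```

```text
{'time': 7.95, 'q': [-0.54, 0.73, 1.553, 0.543, 1.776, -1.106], 'tool_pos': [0.48, 0.004, 0.174], 'ee_rot': [-0.318, 0.63, -0.041, 0.707], 'width': 0.062, 'ft_force': [-1.321, 0.535, -2.149]}
```

View pics/w5.png

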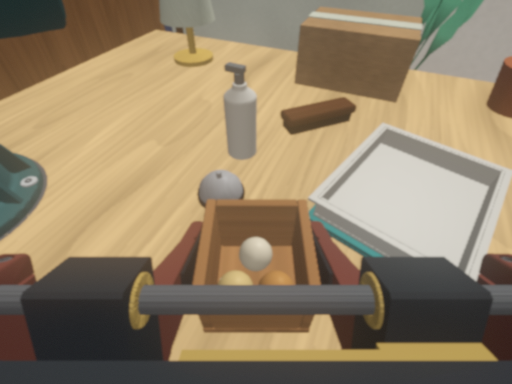

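View pics/s5.png

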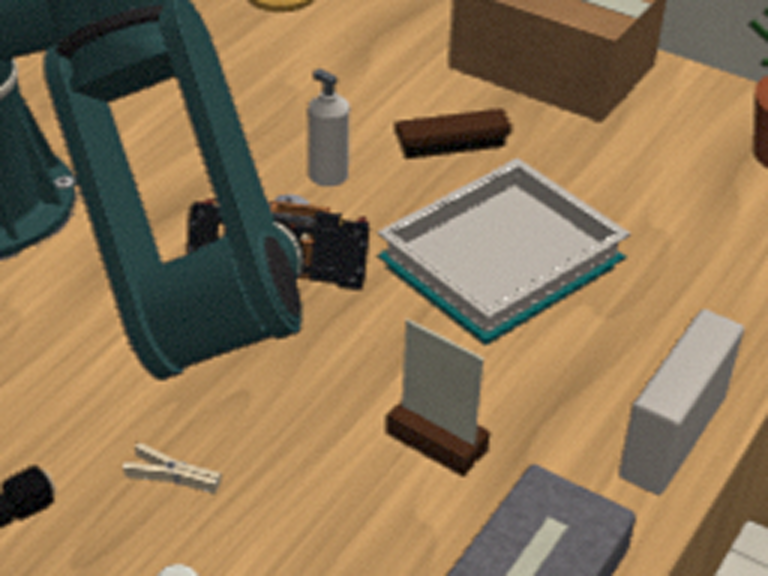

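View pics/t5.png

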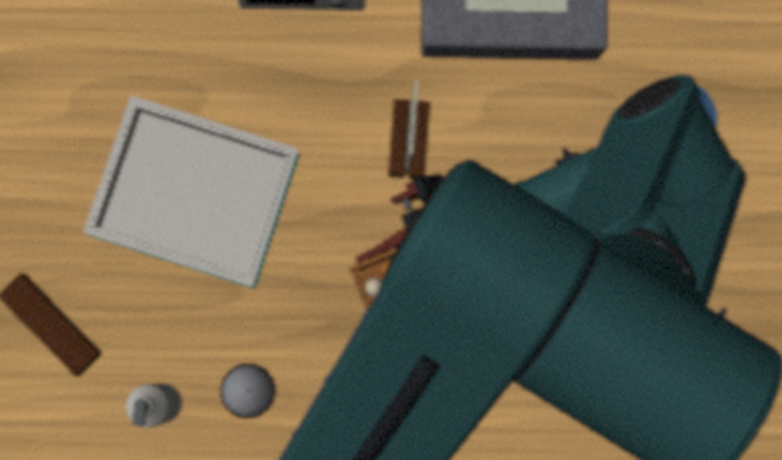

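```bash
cat > a3.py <<'E'
from plan import *
import sys
stage=int(sys.argv[1])
up=np.array([0,0,1.]); Mg=orient(113.5,60,1); mt=Mg.T@up
boff=Mg.T@np.array([-.003,.0015,-.015])
tray=np.array([.599,.252,0])
def pour(psi,dep,beta,zc,back):
    d=np.radians(dep);a=np.radians(psi)
    m=np.array([np.cos(d)*np.cos(a),np.cos(d)*np.sin(a),-np.sin(d)])
    base=R.align_vectors([m],[mt])[0].as_matrix()
    M=R.from_rotvec(m*np.radians(beta)).as_matrix()@base
    c=tray+np.array([0,0,zc])-np.r_[m[:2],0]*back
    gp=c-M@boff; return gp-.003*M[:,1],M
p1,M1=pour(75,18,140,.10,.045)
G=R.from_matrix(M1@Mg.T).as_rotvec()
for f in np.linspace(0,1,11):
    m=R.from_rotvec(G*f).as_matrix()@up; t=R.from_rotvec(G*f).as_matrix()@Mg[:,1]
    if stage==0: print(f, np.degrees(np.arccos(m[2])).round(1), m.round(2), t.round(2))
if stage==0: print(np.degrees(G),p1)
Mf=lambda f: R.from_rotvec(G*f).as_matrix()@Mg
if stage==1:
    pm=p1+[0,0,.13]; pm=pm-[.03,.06,0]
    plan([(pm,Mf(.55))],.05,scale=.75)
if stage==2:
    plan([(p1,Mf(.7))],.05,scale=.6)
if stage==3:
    plan([(p1,M1)],.05,scale=.4)
if stage==4:
    p2,M2=pour(75,25,150,.10,.045); plan([(p2,M2)],.05,scale=.5)
E
python3 a3.py 0; python3 a3.py 1
```

```text
0.0 0.0 [0. 0. 1.] [-0.35  0.79 -0.5 ]
0.1 10.9 [0.   0.19 0.98] [-0.32  0.7  -0.64]
0.2 21.8 [0.01 0.37 0.93] [-0.29  0.57 -0.76]
0.30000000000000004 32.7 [0.03 0.54 0.84] [-0.28  0.43 -0.86]
0.4 43.5 [0.05 0.69 0.73] [-0.26  0.27 -0.93]
0.5 54.4 [0.08 0.81 0.58] [-0.26  0.1  -0.96]
0.6000000000000001 65.2 [0.11 0.9  0.42] [-0.25 -0.08 -0.96]
0.7000000000000001 76.0 [0.14 0.96 0.24] [-0.26 -0.25 -0.93]
0.8 86.7 [0.18 0.98 0.06] [-0.27 -0.41 -0.87]
0.9 97.4 [ 0.21  0.97 -0.13] [-0.29 -0.56 -0.78]
1.0 108.0 [ 0.25  0.92 -0.31] [-0.31 -0.68 -0.66]
[-108.92423872   -0.33373227  -20.71665404] [0.59513612 0.22651366 0.0994782 ]
n 10  qend [0.14 0.49 1.36 0.05 1.54 0.09] minmargin 0.8
[[[0.0085, 0.0162, 0.0058], [-6.0, 0.0, -1.1], 0.05], [[0.017, 0.0325, 0.0116], [-12.0, 0.0, -2.3], 0.05], [[0.0255, 0.0487, 0.0173], [-18.0, 0.0, -3.4], 0.05], [[0.034, 0.0649, 0.0231], [-24.0, 0.0, -4.6], 0.05], [[0.0424, 0.0812, 0.0289], [-30.0, 0.0, -5.7], 0.05], [[0.0509, 0.0974, 0.0347], [-35.9, 0.0, -6.8], 0.05], [[0.0594, 0.1137, 0.0404], [-41.9, 0.0, -8.0], 0.05], [[0.0679, 0.1299, 0.0462], [-47.9, 0.0, -9.1], 0.05], [[0.0764, 0.1461, 0.052], [-53.9, 0.0, -10.3], 0.05], [[0.0849, 0.1624, 0.0578], [-59.9, 0.0, -11.4], 0.05]]
```

Call:
{"op": "apply_moves", "data": {"targets": [[[0.008,0.014,0.006],[-6,0,-1.1],0.05],[[0.017,0.031,0.012],[-12,0,-2.3],0.05],[[0.026,0.048,0.018],[-18,0,-3.4],0.05],[[0.034,0.065,0.024],[-24,0,-4.6],0.05],[[0.042,0.081,0.03],[-30,0,-5.7],0.05],[[0.051,0.097,0.035],[-36,0,-6.8],0.05],[[0.06,0.114,0.04],[-42,0,-8],0.05],[[0.068,0.13,0.046],[-48,0,-9.1],0.05],[[0.076,0.146,0.052],[-54,0,-10.3],0.05],[[0.085,0.158,0.058],[-58,0,-11.2],0.05]]}}

```text
time: 9.1
tool_pos: [0.5646, 0.1638, 0.229]
ee_rot: [0.561, -0.558, 0.408, -0.456]
ft_force: [-0.1, -0.4, -1.3]
width: 0.0617
```

```bash
python3 log.py; python3 a3.py 2; python3 - <<'E'
from h import *
im=manip.get_image('wrist');save('w6.png',im)
E
```

```text
{'time': 9.1, 'q': [0.122, 0.486, 1.373, 0.07, 1.534, 0.059], 'tool_pos': [0.565, 0.164, 0.229], 'ee_rot': [0.561, -0.558, 0.408, -0.456], 'width': 0.062, 'ft_force': [-0.148, -0.406, -1.346]}
n 6  qend [ 0.34  0.73  1.28 -0.15  1.47  0.43] minmargin 0.81
[[[0.0051, 0.0104, -0.0216], [-3.0, -0.0, -0.6], 0.05], [[0.0102, 0.0209, -0.0432], [-6.0, -0.0, -1.1], 0.05], [[0.0153, 0.0313, -0.0648], [-9.0, -0.0, -1.7], 0.05], [[0.0203, 0.0418, -0.0863], [-12.0, -0.0, -2.3], 0.05], [[0.0254, 0.0522, -0.1079], [-15.0, -0.0, -2.8], 0.05], [[0.0305, 0.0627, -0.1295], [-18.0, -0.0, -3.4], 0.05]]
```

View pics/w6.png

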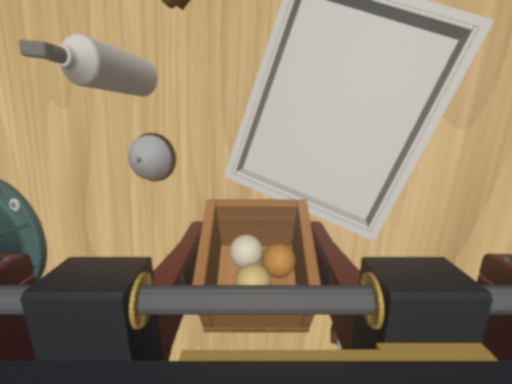

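Call:
{"op": "apply_moves", "data": {"targets": [[[0.005,0.01,-0.02],[-3,0,-0.6],0.05],[[0.01,0.021,-0.043],[-6,0,-1.1],0.05],[[0.015,0.031,-0.065],[-9,0,-1.7],0.05],[[0.02,0.042,-0.086],[-12,0,-2.3],0.05],[[0.025,0.052,-0.108],[-15,0,-2.8],0.05],[[0.03,0.06,-0.125],[-18,0,-3.4],0.05],[[0.03,0.062,-0.13],[-18,0,-3.4],0.05]]}}

```text
time: 9.85
tool_pos: [0.5944, 0.2299, 0.0954]
ee_rot: [0.611, -0.503, 0.502, -0.35]
ft_force: [-0.3, 0.1, -2.0]
width: 0.0618
```

```bash
python3 log.py; python3 a3.py 3; python3 - <<'E'
from h import *
im=manip.get_image('wrist');save('w7.png',im)
im=manip.get_image('scene');save('s7.png',im,(150,80,406,272),3)
E
```

```text
{'time': 9.85, 'q': [0.343, 0.741, 1.273, -0.148, 1.471, 0.428], 'tool_pos': [0.594, 0.23, 0.095], 'ee_rot': [0.611, -0.503, 0.502, -0.35], 'width': 0.062, 'ft_force': [-0.322, 0.057, -1.994]}
n 11  qend [ 0.51  0.96  1.04 -0.48  1.85  0.79] minmargin 0.48
[[[0.0001, -0.0003, 0.0004], [-3.0, -0.0, -0.6], 0.05], [[0.0001, -0.0006, 0.0007], [-5.9, -0.1, -1.2], 0.05], [[0.0002, -0.0009, 0.0011], [-8.9, -0.1, -1.7], 0.05], [[0.0003, -0.0012, 0.0015], [-11.9, -0.1, -2.3], 0.05], [[0.0003, -0.0015, 0.0018], [-14.8, -0.2, -2.9], 0.05], [[0.0004, -0.0018, 0.0022], [-17.8, -0.2, -3.5], 0.05], [[0.0005, -0.0021, 0.0026], [-20.8, -0.3, -4.0], 0.05], [[0.0006, -0.0024, 0.0029], [-23.7, -0.3, -4.6], 0.05], [[0.0006, -0.0027, 0.0033], [-26.7, -0.3, -5.2], 0.05], [[0.0007, -0.0031, 0.0037], [-29.7, -0.4, -5.8], 0.05]]
```

View pics/w7.png

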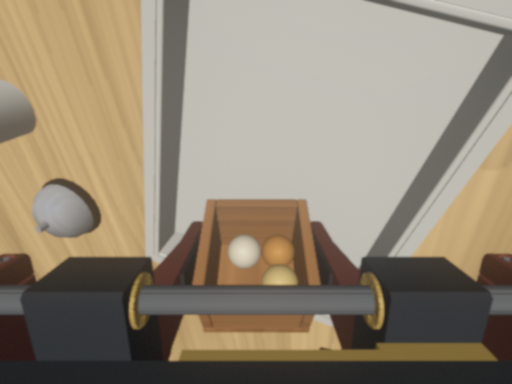

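View pics/s7.png

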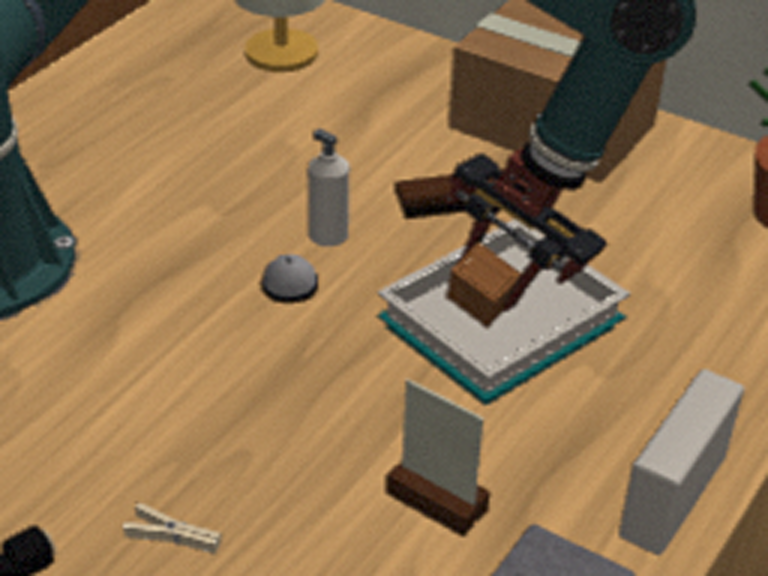

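Box is inside the tray outline, tilted ~75°, the candies still in it. Pour slowly.

Call:
{"op": "apply_moves", "data": {"targets": [[[0,0,0],[-3,0,-0.6],0.05],[[0,0,0],[-6,0,-1.2],0.05],[[0,-0.001,0.001],[-9,0,-1.7],0.05],[[0,-0.001,0.001],[-12,0,-2.3],0.05],[[0,-0.001,0.002],[-15,0,-2.9],0.05],[[0,-0.002,0.002],[-18,0,-3.5],0.05],[[0,-0.002,0.003],[-21,0,-4.1],0.05],[[0,-0.002,0.003],[-24,0,-4.6],0.05],[[0,-0.003,0.003],[-27,0,-5.2],0.05],[[0,-0.003,0.004],[-30,0,-5.8],0.05]]}}

```text
time: 10.95
tool_pos: [0.5953, 0.2244, 0.103]
ee_rot: [0.654, -0.386, 0.632, -0.155]
ft_force: [-0.6, -1.1, -1.6]
width: 0.0618
```

Call:
{"op": "apply_moves", "data": {"targets": [[[0,0,0],[-3,0,-0.6],0.05],[[0,0,0],[-5,0,-1],0.05],[[0,0,0],[-5,0,-1],0.05],[[0,0,0],[-5,0,-1],0.05]]}}

```text
time: 11.35
tool_pos: [0.5955, 0.224, 0.1033]
ee_rot: [0.656, -0.365, 0.649, -0.121]
ft_force: [-0.1, -0.1, -1.1]
width: 0.0623
```

```bash
python3 log.py; python3 a3.py 4; python3 - <<'E'
from h import *
im=manip.get_image('wrist');save('w8.png',im)
im=manip.get_image('top');save('t8.png',im,(100,80,440,280),2.3)
E
```

```text
{'time': 11.35, 'q': [0.511, 0.971, 1.024, -0.502, 1.884, 0.804], 'tool_pos': [0.596, 0.224, 0.103], 'ee_rot': [0.656, -0.365, 0.649, -0.121], 'width': 0.062, 'ft_force': [-0.107, -0.116, -1.05]}
n 2  qend [ 0.55  1.    1.03 -0.58  1.89  0.86] minmargin 0.38
[[[-0.0001, 0.0022, -0.0028], [-2.8, -1.2, 1.2], 0.05], [[-0.0002, 0.0044, -0.0057], [-5.7, -2.4, 2.4], 0.05]]
```

View pics/w8.png

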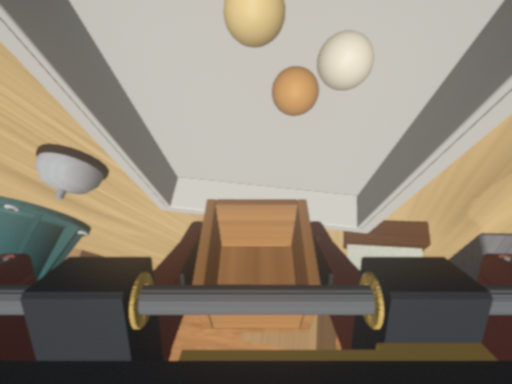

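View pics/t8.png

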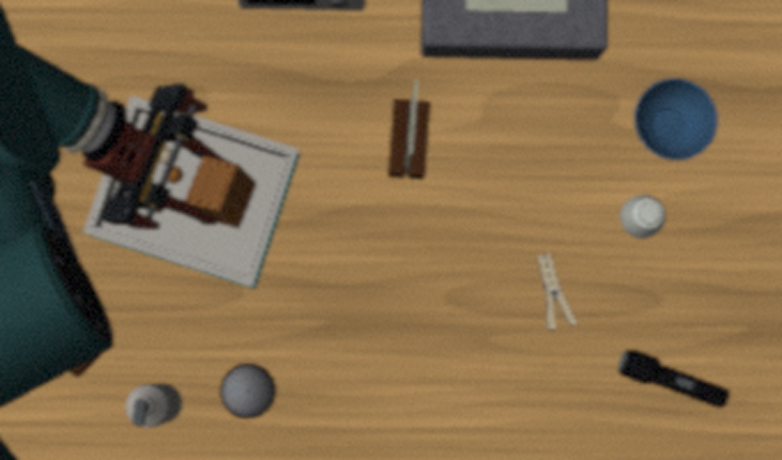

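```bash
cat > a4.py <<'E'
from plan import *
import sys
Mb=R.from_quat([-0.317,.631,-.041,.707]).as_matrix()
st=int(sys.argv[1])
s=manip.read_state(); M0=R.from_quat(s['ee_rot']).as_matrix(); p0=np.array(s['tool_pos'])
if st==1:
    rv=R.from_matrix(Mb@M0.T).as_rotvec()
    plan([(p0+[-.01,-.02,.08],R.from_rotvec(rv*.15).as_matrix()@M0),([.50,.04,.17],Mb)],.05)
if st==2: plan([([.4802,.0042,.10],Mb)],.05)
if st==3: plan([([.4802,.0042,.0425],Mb)],.05,scale=.4,hold=1)
E
python3 a4.py 1
```

```text
n 15  qend [-0.48  0.74  1.54  0.59  1.75 -1.07] minmargin 0.5
[[[-0.0033, -0.0067, 0.0267], [5.6, -0.0, 1.1], 0.05], [[-0.0067, -0.0133, 0.0533], [11.1, -0.0, 2.1], 0.05], [[-0.01, -0.02, 0.08], [16.7, -0.0, 3.2], 0.05], [[-0.0171, -0.0337, 0.0789], [24.6, -0.1, 4.7], 0.05], [[-0.0243, -0.0473, 0.0777], [32.4, -0.1, 6.2], 0.05], [[-0.0314, -0.061, 0.0766], [40.3, -0.1, 7.7], 0.05], [[-0.0385, -0.0747, 0.0755], [48.2, -0.1, 9.2], 0.05], [[-0.0456, -0.0884, 0.0743], [56.1, -0.2, 10.7], 0.05], [[-0.0528, -0.102, 0.0732], [63.9, -0.2, 12.2], 0.05], [[-0.0599, -0.1157, 0.0721], [71.8, -0.2, 13.7], 0.05]]
```

Call:
{"op": "apply_moves", "data": {"targets": [[[-0.003,-0.006,0.027],[5.6,0,1.1],0.05],[[-0.006,-0.013,0.053],[11.1,0,2.1],0.05],[[-0.01,-0.02,0.08],[16.7,0,3.2],0.05],[[-0.017,-0.034,0.085],[24.6,-0.1,4.7],0.05],[[-0.024,-0.047,0.085],[32.4,-0.1,6.2],0.05],[[-0.031,-0.061,0.085],[40.3,-0.1,7.7],0.05],[[-0.038,-0.075,0.085],[48.2,-0.1,9.2],0.05],[[-0.046,-0.088,0.085],[56.1,-0.2,10.7],0.05],[[-0.053,-0.102,0.08],[63.9,-0.2,12.2],0.05],[[-0.06,-0.116,0.075],[71.8,-0.2,13.7],0.05]]}}

```text
time: 12.45
tool_pos: [0.5358, 0.1072, 0.1805]
ee_rot: [-0.494, 0.599, -0.296, 0.557]
ft_force: [0.8, -1.0, -2.1]
width: 0.0624
```

```bash
python3 log.py; python3 a4.py 2; 
```

```text
{'time': 12.45, 'q': [-0.132, 0.498, 1.548, 0.308, 1.427, -0.388], 'tool_pos': [0.536, 0.107, 0.181], 'ee_rot': [-0.494, 0.599, -0.296, 0.557], 'width': 0.062, 'ft_force': [0.793, -0.999, -2.112]}
n 5  qend [-0.54  0.84  1.57  0.53  1.67 -1.17] minmargin 0.77
[[[-0.0111, -0.0206, -0.0161], [7.8, 0.0, 1.5], 0.05], [[-0.0222, -0.0412, -0.0322], [15.6, 0.1, 3.0], 0.05], [[-0.0334, -0.0618, -0.0483], [23.5, 0.1, 4.5], 0.05], [[-0.0445, -0.0824, -0.0644], [31.3, 0.2, 6.0], 0.05], [[-0.0556, -0.103, -0.0805], [39.1, 0.2, 7.5], 0.05]]
```

Call:
{"op": "apply_moves", "data": {"targets": [[[-0.011,-0.021,-0.01],[7.8,0,1.5],0.05],[[-0.022,-0.041,-0.025],[15.6,0.1,3],0.05],[[-0.033,-0.062,-0.04],[23.5,0.1,4.5],0.05],[[-0.044,-0.082,-0.06],[31.3,0.2,6],0.05],[[-0.056,-0.103,-0.08],[39.1,0.2,7.5],0.05],[[-0.056,-0.103,-0.08],[39.1,0.2,7.5],0.05],[[-0.056,-0.103,-0.08],[39.1,0.2,7.5],0.05]]}}

```text
time: 13.15
tool_pos: [0.4796, 0.0034, 0.0995]
ee_rot: [-0.316, 0.632, -0.042, 0.706]
ft_force: [-0.3, 0.2, -0.6]
width: 0.0619
```

```bash
python3 log.py; python3 a4.py 3;  python3 - <<'E'
from h import *
im=manip.get_image('wrist');save('w9.png',im)
im=manip.get_image('top');save('t9.png',im,(100,80,440,280),2.3)
E
```

```text
{'time': 13.15, 'q': [-0.543, 0.837, 1.569, 0.534, 1.673, -1.167], 'tool_pos': [0.48, 0.003, 0.099], 'ee_rot': [-0.316, 0.632, -0.042, 0.706], 'width': 0.062, 'ft_force': [-0.34, 0.168, -0.573]}
n 5  qend [-0.54  0.92  1.56  0.53  1.6  -1.21] minmargin 0.81
[[[0.0001, 0.0002, -0.0142], [-0.0, -0.0, 0.1], 0.05], [[0.0003, 0.0004, -0.0285], [-0.0, -0.1, 0.1], 0.05], [[0.0004, 0.0006, -0.0427], [-0.0, -0.1, 0.2], 0.05], [[0.0006, 0.0008, -0.057], [-0.0, -0.1, 0.2], 0.05], [[0.0006, 0.0008, -0.057], [-0.0, -0.1, 0.2], 0.05]]
```

View pics/w9.png

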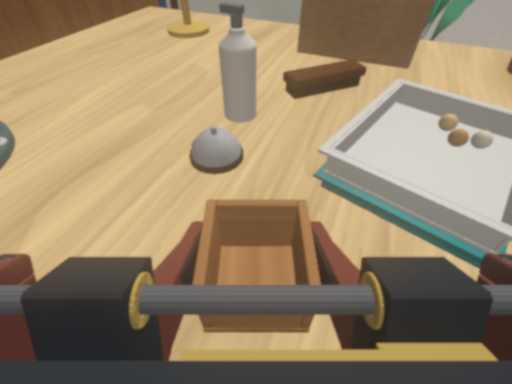

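View pics/t9.png

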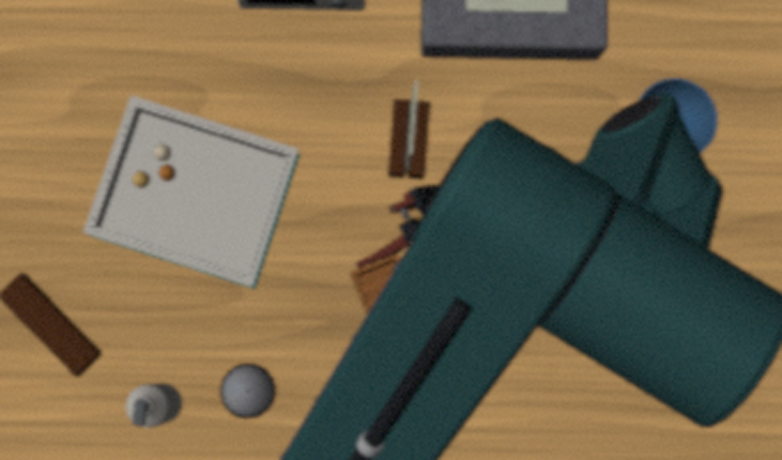

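Call:
{"op": "apply_moves", "data": {"targets": [[[0,0,-0.014],[0,0,0],0.05],[[0,0.001,-0.028],[0,0,0],0.05],[[0,0.001,-0.04],[0,0,0],0.05],[[0,0.001,-0.05],[0,0,0],0.05],[[0,0.001,-0.054],[0,0,0],0.05],[[0,0.001,-0.056],[0,0,0],0.05],[[0,0.001,-0.057],[0,0,0],0.05]]}}

```text
time: 13.95
tool_pos: [0.4805, 0.0055, 0.0447]
ee_rot: [-0.317, 0.63, -0.042, 0.707]
ft_force: [-0.4, 0.3, -1.3]
width: 0.0623
```

```bash
python3 log.py
```

```text
{'time': 13.95, 'q': [-0.539, 0.919, 1.567, 0.533, 1.599, -1.21], 'tool_pos': [0.481, 0.005, 0.045], 'ee_rot': [-0.317, 0.63, -0.042, 0.707], 'width': 0.062, 'ft_force': [-0.378, 0.281, -1.314]}
```

Call:
{"op": "apply_moves", "data": {"targets": [[[0,0,-0.002],[0,0,0],0.05],[[0,0,-0.003],[0,0,0],0.05],[[0,0,-0.004],[0,0,0],0.05],[[0,0,-0.004],[0,0,0],0.05]]}}

```text
time: 14.35
tool_pos: [0.4806, 0.0054, 0.0416]
ee_rot: [-0.317, 0.63, -0.042, 0.708]
ft_force: [1.7, -2.1, 3.9]
width: 0.0619
```

```bash
python3 log.py
```

```text
{'time': 14.35, 'q': [-0.539, 0.924, 1.566, 0.533, 1.596, -1.212], 'tool_pos': [0.481, 0.005, 0.042], 'ee_rot': [-0.317, 0.63, -0.042, 0.708], 'width': 0.062, 'ft_force': [1.718, -2.057, 3.895]}
```

Call:
{"op": "apply_moves", "data": {"targets": [[[0,0,0],[0,0,0],0.07],[[0,0,0],[0,0,0],0.0878],[[0,0,0],[0,0,0],0.0878],[[0,0,0],[0,0,0],0.0878],[[0,0,0.002],[0,0,0],0.0878],[[0.003,-0.008,0.007],[0,0,0],0.0878],[[0.01,-0.022,0.016],[0,0,0],0.0878],[[0.02,-0.046,0.032],[0,0,0],0.0878],[[0.03,-0.07,0.05],[0,0,0],0.0878],[[0.038,-0.09,0.075],[0,0,0],0.0878]]}}

```text
time: 15.35
tool_pos: [0.5189, -0.0862, 0.117]
ee_rot: [-0.317, 0.63, -0.042, 0.707]
ft_force: [0.3, 0.0, -0.0]
width: 0.0881
```

```bash
python3 log.py;  python3 - <<'E'
from h import *
import pickle
C=cam('wrist'); im=manip.get_image('wrist');save('w10.png',im); pickle.dump((C,im),open('w10.pkl','wb'))
E
```

```text
{'time': 15.35, 'q': [-0.619, 0.879, 1.369, 0.486, 1.835, -1.141], 'tool_pos': [0.519, -0.086, 0.117], 'ee_rot': [-0.317, 0.63, -0.042, 0.707], 'width': 0.088, 'ft_force': [0.326, 0.005, -0.011]}
```

View pics/w10.png

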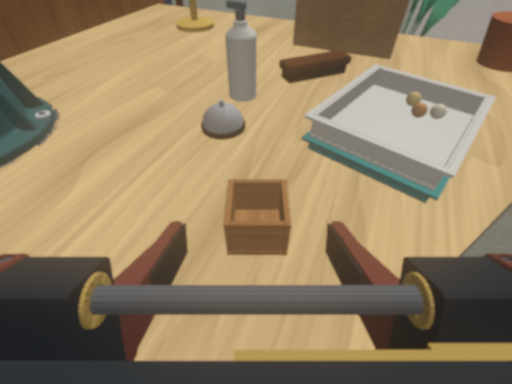

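```bash
cat > a5.py <<'E'
from plan import *
M=orient(15.5,0,1)
plan([([.43,-.225,.18],M)],.07)
E
python3 a5.py
```

```text
n 14  qend [-0.62  0.27  1.83 -0.    1.04  0.68] minmargin 0.55
[[[-0.0066, -0.0097, 0.0042], [-4.3, 2.1, -6.3], 0.07], [[-0.0131, -0.0193, 0.0085], [-8.6, 4.2, -12.6], 0.07], [[-0.0197, -0.029, 0.0127], [-12.9, 6.3, -18.9], 0.07], [[-0.0262, -0.0387, 0.017], [-17.1, 8.4, -25.2], 0.07], [[-0.0328, -0.0483, 0.0212], [-21.4, 10.5, -31.5], 0.07], [[-0.0393, -0.058, 0.0255], [-25.7, 12.6, -37.8], 0.07], [[-0.0459, -0.0676, 0.0297], [-30.0, 14.7, -44.0], 0.07], [[-0.0524, -0.0773, 0.034], [-34.3, 16.8, -50.3], 0.07], [[-0.059, -0.087, 0.0382], [-38.6, 18.9, -56.6], 0.07], [[-0.0655, -0.0966, 0.0425], [-42.9, 21.0, -62.9], 0.07]]
```

Call:
{"op": "apply_moves", "data": {"targets": [[[-0.005,-0.012,0.015],[-4.3,2.1,-6.3],0.07],[[-0.01,-0.024,0.03],[-8.6,4.2,-12.6],0.07],[[-0.016,-0.036,0.045],[-12.9,6.3,-18.9],0.07],[[-0.024,-0.048,0.055],[-17.1,8.4,-25.2],0.07],[[-0.032,-0.06,0.063],[-21.4,10.5,-31.5],0.07],[[-0.04,-0.072,0.063],[-25.7,12.6,-37.8],0.07],[[-0.048,-0.084,0.063],[-30,14.7,-44],0.07],[[-0.056,-0.096,0.063],[-34.3,16.8,-50.3],0.07],[[-0.064,-0.108,0.063],[-38.6,18.9,-56.6],0.07],[[-0.072,-0.12,0.063],[-42.9,21,-62.9],0.07]]}}

```text
time: 16.4
tool_pos: [0.449, -0.2105, 0.1841]
ee_rot: [-0.178, 0.75, -0.559, 0.306]
ft_force: [0.6, -0.1, -0.2]
width: 0.0701
```

```bash
python3 log.py; python3 a5.py
```

```text
{'time': 16.4, 'q': [-0.783, 0.35, 1.751, 0.296, 1.229, -0.047], 'tool_pos': [0.449, -0.211, 0.184], 'ee_rot': [-0.178, 0.75, -0.559, 0.306], 'width': 0.07, 'ft_force': [0.564, -0.124, -0.193]}
n 4  qend [-0.62  0.27  1.83 -0.    1.04  0.68] minmargin 0.55
[[[-0.0048, -0.0036, -0.001], [-4.2, 2.1, -6.2], 0.07], [[-0.0095, -0.0072, -0.0021], [-8.5, 4.2, -12.4], 0.07], [[-0.0143, -0.0108, -0.0031], [-12.7, 6.2, -18.7], 0.07], [[-0.019, -0.0145, -0.0041], [-16.9, 8.3, -24.9], 0.07]]
```

Call:
{"op": "apply_moves", "data": {"targets": [[[-0.005,-0.004,0],[-4.2,2.1,-6.2],0.07],[[-0.01,-0.007,0],[-8.5,4.2,-12.4],0.07],[[-0.014,-0.011,0],[-12.7,6.2,-18.7],0.07],[[-0.019,-0.014,0],[-16.9,8.3,-24.9],0.07],[[-0.019,-0.014,0],[-16.9,8.3,-24.9],0.07],[[-0.019,-0.014,0],[-16.9,8.3,-24.9],0.07]]}}

```text
time: 17.0
tool_pos: [0.4303, -0.224, 0.1844]
ee_rot: [-0.096, 0.701, -0.7, 0.098]
ft_force: [1.4, 0.6, -0.3]
width: 0.07
```

```bash
python3 log.py;  python3 - <<'E'
from h import *
import pickle
C=cam('wrist'); im=manip.get_image('wrist');save('w11.png',im); pickle.dump((C,im),open('w11.pkl','wb'))
p=proj(C,[[.4776,-.2138,.016]])[0]; print(p); x,y=p.astype(int)
save('w11b.png',im,(max(x-60,0),max(y-60,0),x+60,y+60),6); print(max(x-60,0),max(y-60,0))
E
```

```text
{'time': 17.0, 'q': [-0.624, 0.264, 1.826, 0.003, 1.051, 0.67], 'tool_pos': [0.43, -0.224, 0.184], 'ee_rot': [-0.096, 0.701, -0.7, 0.098], 'width': 0.07, 'ft_force': [1.362, 0.608, -0.304]}
[259.11251597 139.18531216]
199 79
```

View pics/w11.png

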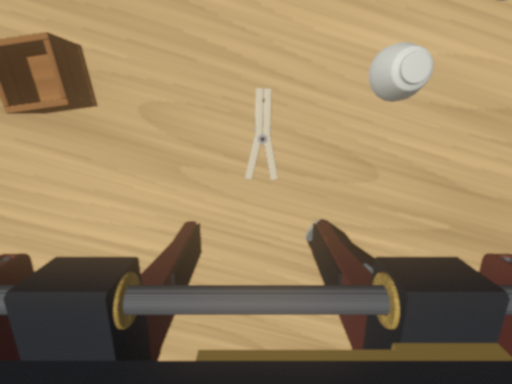

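View pics/w11b.png

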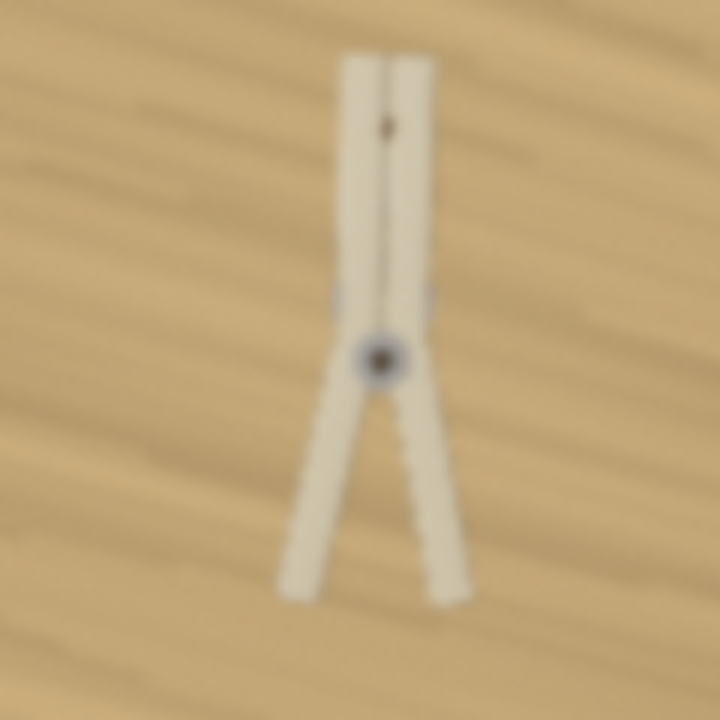

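```bash
cat > a6.py <<'E'
from plan import *
import pickle,sys
C,im=pickle.load(open('w11.pkl','rb'))
def full(pts,o,s): return (np.array(pts,float)+.5)/s-.5+np.array(o)
c=atz(C,full([(380,360),(389,55),(277,598),(474,603)],(199,79),6),.016)[:,:2]
print(c.round(4).tolist())
d=c[1]-c[0]; tm=(c[2]+c[3])/2; e=c[0]-tm; f=c[1]-tm
for v in (d,e,f): print(np.degrees(np.arctan2(v[1],v[0])).round(2),np.linalg.norm(v).round(4))
yaw=np.degrees(np.arctan2(f[1],f[0])); u=f/np.linalg.norm(f)
g=c[0]-.036*u; print('grasp',g.round(4),'yaw',yaw)
M=orient(yaw,0,1)
st=int(sys.argv[1])
if st==1: plan([(np.r_[g,.06],M)],.055,scale=.9,hold=2)
if st==2: plan([(np.r_[g,.024],M)],.055,scale=.3,hold=1)
E
python3 a6.py 1
```

```text
[[0.479, -0.2166], [0.5293, -0.2037], [0.4314, -0.2101], [0.4405, -0.246]]
14.3 0.0519
14.94 0.0446
14.6 0.0965
grasp [ 0.4442 -0.2256] yaw 14.595100772075405
n 6  qend [-0.61  0.47  1.91 -0.    0.76  0.71] minmargin 0.47
[[[0.0035, -0.0003, -0.0311], [-0.0, 0.0, -0.3], 0.055], [[0.007, -0.0006, -0.0621], [-0.1, 0.0, -0.5], 0.055], [[0.0104, -0.0009, -0.0932], [-0.1, 0.1, -0.8], 0.055], [[0.0139, -0.0011, -0.1243], [-0.1, 0.1, -1.1], 0.055], [[0.0139, -0.0011, -0.1243], [-0.1, 0.1, -1.1], 0.055], [[0.0139, -0.0011, -0.1243], [-0.1, 0.1, -1.1], 0.055]]
```

Call:
{"op": "apply_moves", "data": {"targets": [[[0.004,0,-0.031],[0,0,-0.3],0.055],[[0.007,0,-0.062],[0,0,-0.5],0.055],[[0.01,-0.001,-0.093],[0,0,-0.8],0.055],[[0.014,-0.001,-0.124],[0,0,-1.1],0.055],[[0.014,-0.001,-0.124],[0,0,-1.1],0.055],[[0.014,-0.001,-0.124],[0,0,-1.1],0.055]]}}

```text
time: 17.65
tool_pos: [0.4438, -0.2258, 0.06]
ee_rot: [-0.09, 0.703, -0.7, 0.09]
ft_force: [-0.2, 0.1, 0.5]
width: 0.055
```

```bash
python3 log.py;  python3 a6.py 2; python3 - <<'E'
from h import *
import pickle
C=cam('wrist'); im=manip.get_image('wrist');save('w12.png',im); pickle.dump((C,im),open('w12.pkl','wb'))
E
```

```text
{'time': 17.65, 'q': [-0.612, 0.47, 1.913, 0.004, 0.761, 0.701], 'tool_pos': [0.444, -0.226, 0.06], 'ee_rot': [-0.09, 0.703, -0.7, 0.09], 'width': 0.055, 'ft_force': [-0.238, 0.142, 0.546]}
[[0.479, -0.2166], [0.5293, -0.2037], [0.4314, -0.2101], [0.4405, -0.246]]
14.3 0.0519
14.94 0.0446
14.6 0.0965
grasp [ 0.4442 -0.2256] yaw 14.595100772075405
n 4  qend [-0.61  0.53  1.94  0.    0.67  0.71] minmargin 0.44
[[[0.0001, 0.0001, -0.012], [-0.1, -0.0, -0.0], 0.055], [[0.0003, 0.0001, -0.024], [-0.1, -0.0, -0.0], 0.055], [[0.0004, 0.0002, -0.036], [-0.2, -0.0, -0.0], 0.055], [[0.0004, 0.0002, -0.036], [-0.2, -0.0, -0.0], 0.055]]
```

View pics/w12.png

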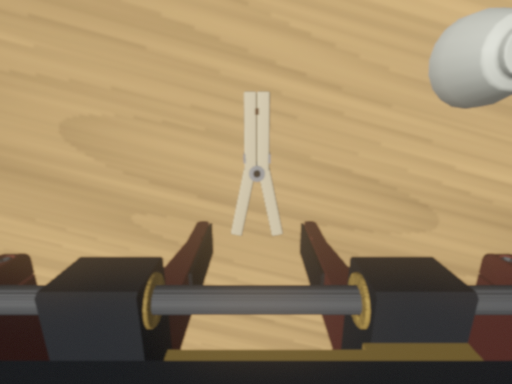

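Call:
{"op": "apply_moves", "data": {"targets": [[[0,0,-0.012],[0,0,0],0.055],[[0,0,-0.024],[0,0,0],0.055],[[0,0,-0.033],[0,0,0],0.055],[[0,0,-0.035],[0,0,0],0.055],[[0,0,-0.036],[0,0,0],0.055],[[0,0,-0.036],[0,0,0],0.055]]}}

```text
time: 18.3
tool_pos: [0.4445, -0.2261, 0.0248]
ee_rot: [-0.089, 0.702, -0.701, 0.091]
ft_force: [-0.3, -0.6, 1.6]
width: 0.0552
```

```bash
python3 log.py; python3 - <<'E'
from h import *
import pickle
C=cam('wrist'); im=manip.get_image('wrist');save('w13.png',im)
E
```

```text
{'time': 18.3, 'q': [-0.611, 0.533, 1.934, 0.005, 0.675, 0.701], 'tool_pos': [0.444, -0.226, 0.025], 'ee_rot': [-0.089, 0.702, -0.701, 0.091], 'width': 0.055, 'ft_force': [-0.251, -0.551, 1.551]}
```

View pics/w13.png

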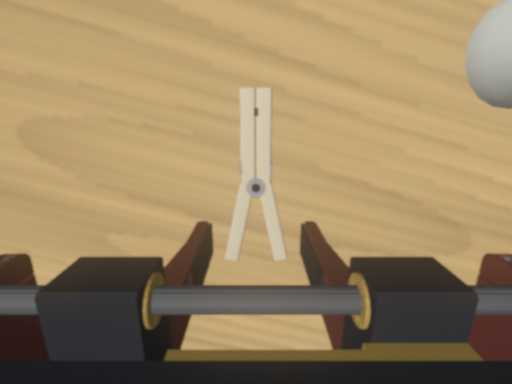

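```bash
python3 - <<'E'
from h import *
C=cam('wrist'); s=manip.read_state(); M=R.from_quat(s['ee_rot']).as_matrix(); p=np.array(s['tool_pos'])
for a in [.022,.01]:
  for x in [-.01,0,.01]:
    print(a,x,proj(C,[p+M[:,1]*a-M[:,0]*x+M[:,2]*z for z in (-.0276,.0276)]).round(0).tolist())
print('clip', atz(C,[(256,188),(232,260),(280,260),(256,88)],.016).round(4).tolist(), p)
E
```

```text
0.022 -0.01 [[213.0, 251.0], [299.0, 251.0]]
0.022 0 [[213.0, 237.0], [300.0, 237.0]]
0.022 0.01 [[212.0, 222.0], [301.0, 222.0]]
0.01 -0.01 [[210.0, 261.0], [302.0, 261.0]]
0.01 0 [[210.0, 245.0], [303.0, 245.0]]
0.01 0.01 [[209.0, 230.0], [304.0, 230.0]]
clip [[0.4788, -0.2172, 0.016], [0.4323, -0.2145, 0.016], [0.4395, -0.2421, 0.016], [0.529, -0.2042, 0.016]] [ 0.44465902 -0.22623641  0.02504334]
```

Call:
{"op": "apply_moves", "data": {"targets": [[[0,0,0],[0,0,0],0.036],[[0,0,0],[0,0,0],0.03],[[0,0,0],[0,0,0],0.025],[[0,0,0],[0,0,0],0.02],[[0,0,0],[0,0,0],0.015],[[0,0,0],[0,0,0],0.012],[[0,0,0],[0,0,0],0.01],[[0,0,0],[0,0,0],0.01]], "force": 15}}

```text
time: 19.15
tool_pos: [0.4447, -0.2262, 0.0253]
ee_rot: [-0.089, 0.702, -0.701, 0.091]
ft_force: [-0.7, 0.2, 6.2]
width: 0.0187
```

```bash
python3 log.py; python3 - <<'E'
from h import *
import pickle
C=cam('wrist'); im=manip.get_image('wrist');save('w14.png',im)
E
```

```text
{'time': 19.15, 'q': [-0.611, 0.532, 1.933, 0.005, 0.676, 0.701], 'tool_pos': [0.445, -0.226, 0.025], 'ee_rot': [-0.089, 0.702, -0.701, 0.091], 'width': 0.019, 'ft_force': [-0.672, 0.242, 6.179]}
```

View pics/w14.png

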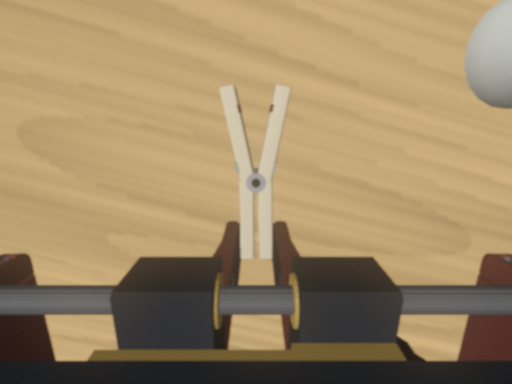

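```bash
cat > a7.py <<'E'
from plan import *
M=orient(-3,0,1)
s=manip.read_state(); M0=R.from_quat(s['ee_rot']).as_matrix(); p0=np.array(s['tool_pos'])
plan([(p0+[0,0,.04],M0),(p0+[0,0.01,.12],M0),([.48,-.05,.17],M)],.01,scale=.85,hold=1)
E
python3 a7.py
```

```text
n 11  qend [-0.25  0.28  1.85 -0.    1.01  1.38] minmargin 0.46
[[[0.0, 0.0, 0.02], [0.0, 0.0, 0.0], 0.01], [[0.0, 0.0, 0.04], [0.0, 0.0, 0.0], 0.01], [[0.0, 0.0033, 0.0667], [0.0, 0.0, 0.0], 0.01], [[0.0, 0.0067, 0.0933], [0.0, 0.0, 0.0], 0.01], [[0.0, 0.01, 0.12], [0.0, 0.0, 0.0], 0.01], [[0.0071, 0.0432, 0.125], [-0.0, 0.0, -3.5], 0.01], [[0.0142, 0.0765, 0.1299], [-0.0, 0.1, -7.0], 0.01], [[0.0212, 0.1097, 0.1349], [-0.1, 0.1, -10.6], 0.01], [[0.0283, 0.143, 0.1398], [-0.1, 0.1, -14.1], 0.01], [[0.0354, 0.1762, 0.1448], [-0.1, 0.1, -17.6], 0.01]]
```

Call:
{"op": "apply_moves", "data": {"targets": [[[0,0,0.01],[0,0,0],0.01],[[0,0,0.03],[0,0,0],0.01],[[0,0,0.055],[0,0,0],0.01],[[0,0.003,0.085],[0,0,0],0.01],[[0,0.012,0.115],[0,0,0],0.01],[[0.007,0.04,0.135],[0,0,-3.5],0.01],[[0.014,0.075,0.145],[0,0,-7],0.01],[[0.021,0.11,0.145],[0,0,-10.5],0.01],[[0.028,0.143,0.145],[0,0,-14],0.01],[[0.035,0.173,0.145],[0,0,-17.5],0.01]]}}

```text
time: 20.2
tool_pos: [0.4796, -0.0517, 0.1709]
ee_rot: [0.02, 0.707, -0.706, -0.018]
ft_force: [0.1, -0.6, -0.1]
width: 0.0187
```

```bash
python3 log.py; python3 - <<'E'
from h import *
import pickle
C=cam('wrist'); im=manip.get_image('wrist');save('w15.png',im);pickle.dump((C,im),open('w15.pkl','wb'))
im=manip.get_image('scene');save('s15.png',im,(150,100,406,292),3)
E
```

```text
{'time': 20.2, 'q': [-0.252, 0.277, 1.849, 0.003, 1.013, 1.37], 'tool_pos': [0.48, -0.052, 0.171], 'ee_rot': [0.02, 0.707, -0.706, -0.018], 'width': 0.019, 'ft_force': [0.073, -0.611, -0.089]}
```

View pics/w15.png

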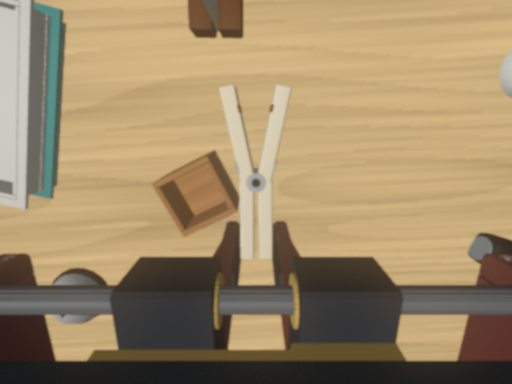

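View pics/s15.png

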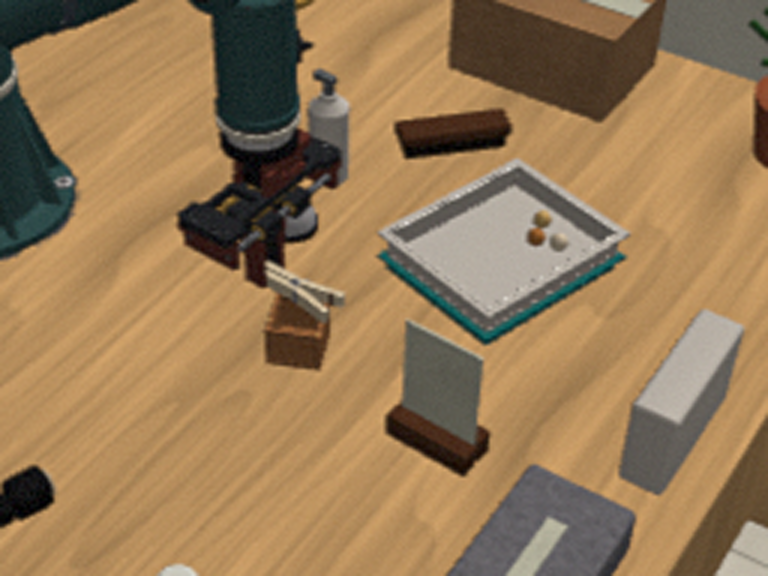

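Call:
{"op": "apply_moves", "data": {"targets": [[[0.01,0.01,0.025],[0,0,0],0.01],[[0.025,0.02,0.05],[0,0,0],0.01],[[0.03,0.025,0.06],[0,0,0],0.01],[[0.03,0.025,0.06],[0,0,0],0.01]]}}

```text
time: 20.7
tool_pos: [0.5112, -0.0256, 0.2321]
ee_rot: [0.019, 0.708, -0.706, -0.015]
ft_force: [-0.6, -0.1, -1.4]
width: 0.0186
```

```bash
python3 log.py; python3 - <<'E'
from h import *
import pickle
C=cam('wrist'); im=manip.get_image('wrist');save('w16.png',im);pickle.dump((C,im),open('w16.pkl','wb'))
u=proj(C,[[.632,-.019,.15],[.632,-.019,.03],[.722,-.023,.15]]); print(u)
save('w16b.png',im,(190,0,330,100),5.5)
print(C[3])
E
```

```text
{'time': 20.7, 'q': [-0.187, 0.242, 1.718, 0.003, 1.176, 1.43], 'tool_pos': [0.511, -0.026, 0.232], 'ee_rot': [0.019, 0.708, -0.706, -0.015], 'width': 0.019, 'ft_force': [-0.606, -0.121, -1.361]}
[[ 239.08793241   48.88969061]
 [ 245.41991611   73.06952575]
 [ 236.16755096 -106.96850012]]
[ 0.58508431 -0.02934441  0.3731435 ]
```

View pics/w16.png

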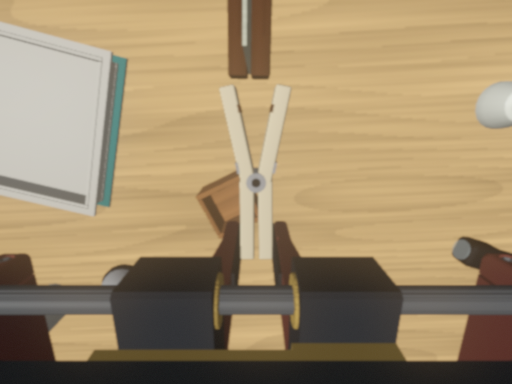

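View pics/w16b.png

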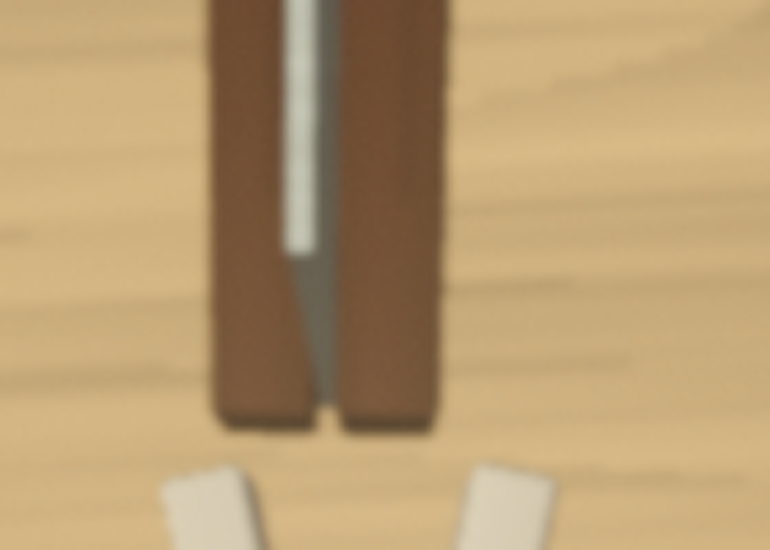

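```bash
python3 - <<'E'
from h import *
import pickle
C,im=pickle.load(open('w16.pkl','rb'))
def full(pts,o,s): return (np.array(pts,float)+.5)/s-.5+np.array(o)
a=atz(C,full([(299.5,250),(299.5,0),(283,240),(316,240)],(190,0),5.5),.15)
print('top',a[:,:2].round(4).tolist()); d=a[1]-a[0]; print('yaw',np.degrees(np.arctan2(d[1],d[0])), np.linalg.norm(a[2]-a[3]))
b=atz(C,full([(218,413),(437,416),(209,0),(447,0),(327,402)],(190,0),5.5),.03)
print('stand',b[:,:2].round(4).tolist())
for i,j in ((0,2),(1,3)):
    d=b[j]-b[i]; print('yaw',np.degrees(np.arctan2(d[1],d[0])))
d=b[1]-b[0]; print(np.degrees(np.arctan2(d[1],d[0]))+90,np.linalg.norm(d),'mid',(b[0]+b[1])/2)
# clip in hand
s=manip.read_state(); p=np.array(s['tool_pos']); M=R.from_quat(s['ee_rot']).as_matrix(); print(p,np.degrees(np.arctan2(-M[1,0],-M[0,0])))
z=p[2]-.017+.008
c=atz(C,[(256,183),(228,87),(283,87)],z)
for q in c: print((M.T@(q-p)).round(4))
m=(c[1]+c[2])/2-c[0]; print('clip yaw',np.degrees(np.arctan2(m[1],m[0])))
E
```

```text
top [[0.6343, -0.0227], [0.6628, -0.0245], [0.6356, -0.0206], [0.6354, -0.025]]
yaw -3.455667891422416 0.0043174474680487155
stand [[0.6312, -0.0005], [0.6284, -0.0457], [0.7054, -0.0043], [0.7032, -0.0504], [0.6322, -0.0231]]
yaw -2.9238575848944874
yaw -3.5666967207706097
-3.5343292158853643 0.04530139911423159 mid [ 0.62980792 -0.02310932  0.03      ]
[ 0.5097143  -0.0256967   0.23079583] -2.74527964916981
[-0.0393  0.0091 -0.0002]
[-0.0893  0.0093 -0.0144]
[-0.0893  0.0093  0.0135]
clip yaw -2.5071948848685657
```

```bash
cat > a8.py <<'E'
from plan import *
import sys
M=orient(-3.6,0,1)
f=np.array([.565,-.0189,.135]); d=np.array([.998,-.061,0])
b=float(sys.argv[1])
plan([(f-b*d,M)],.01,scale=float(sys.argv[2]),hold=2)
E
python3 a8.py .05 .7
```

```text
n 6  qend [-0.16  0.37  1.82 -0.    0.96  1.47] minmargin 0.56
[[[0.0013, 0.0025, -0.0239], [-0.0, 0.1, -0.2], 0.01], [[0.0027, 0.0049, -0.0479], [-0.1, 0.1, -0.4], 0.01], [[0.004, 0.0074, -0.0718], [-0.1, 0.2, -0.6], 0.01], [[0.0054, 0.0098, -0.0958], [-0.1, 0.2, -0.9], 0.01], [[0.0054, 0.0098, -0.0958], [-0.1, 0.2, -0.9], 0.01], [[0.0054, 0.0098, -0.0958], [-0.1, 0.2, -0.9], 0.01]]
```

Call:
{"op": "apply_moves", "data": {"targets": [[[0.001,0.002,-0.024],[0,0,-0.2],0.01],[[0.003,0.005,-0.048],[0,0.1,-0.4],0.01],[[0.004,0.007,-0.072],[-0.1,0.2,-0.6],0.01],[[0.005,0.01,-0.09],[-0.1,0.2,-0.9],0.01],[[0.005,0.01,-0.096],[-0.1,0.2,-0.9],0.01],[[0.005,0.01,-0.096],[-0.1,0.2,-0.9],0.01],[[0.005,0.01,-0.096],[-0.1,0.2,-0.9],0.01]]}}

```text
time: 21.45
tool_pos: [0.5144, -0.0161, 0.1349]
ee_rot: [0.022, 0.707, -0.707, -0.023]
ft_force: [0.9, -0.5, -1.0]
width: 0.0185
```

```bash
python3 log.py; python3 a8.py 0 .3; python3 - <<'E'
from h import *
import pickle
C=cam('wrist'); im=manip.get_image('wrist');save('w17.png',im);pickle.dump((C,im),open('w17.pkl','wb'))
save('w17b.png',im,(190,0,330,200),4)
E
```

```text
{'time': 21.45, 'q': [-0.166, 0.37, 1.816, 0.0, 0.956, 1.469], 'tool_pos': [0.514, -0.016, 0.135], 'ee_rot': [0.022, 0.707, -0.707, -0.023], 'width': 0.018, 'ft_force': [0.923, -0.521, -1.023]}
n 6  qend [-0.16  0.43  1.71 -0.    1.    1.48] minmargin 0.59
[[[0.0126, -0.0007, 0.0], [-0.0, -0.0, 0.0], 0.01], [[0.0253, -0.0014, 0.0], [-0.0, -0.0, 0.0], 0.01], [[0.0379, -0.0021, 0.0001], [-0.0, -0.0, 0.0], 0.01], [[0.0506, -0.0028, 0.0001], [-0.0, -0.0, 0.1], 0.01], [[0.0506, -0.0028, 0.0001], [-0.0, -0.0, 0.1], 0.01], [[0.0506, -0.0028, 0.0001], [-0.0, -0.0, 0.1], 0.01]]
```

View pics/w17b.png

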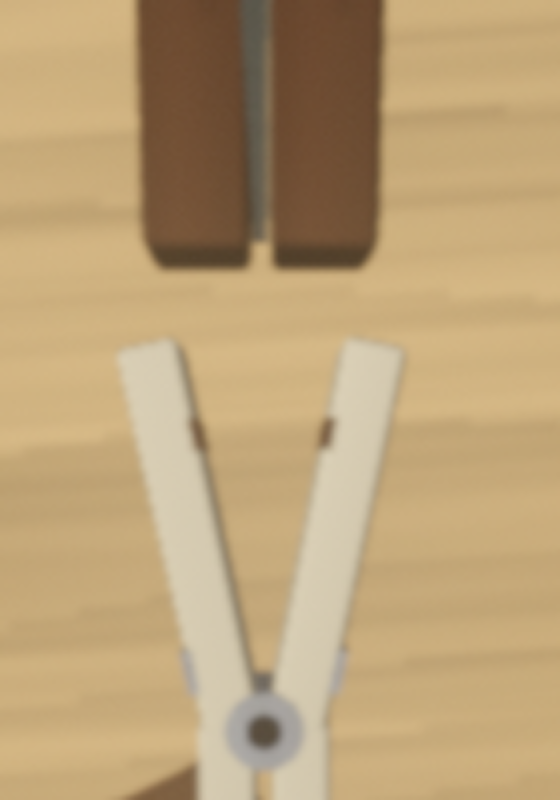

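Call:
{"op": "apply_moves", "data": {"targets": [[[0.008,0,0],[0,0,0],0.01],[[0.016,-0.001,0],[0,0,0],0.01],[[0.024,-0.001,0],[0,0,0],0.01],[[0.032,-0.001,0],[0,0,0],0.01],[[0.032,-0.001,0],[0,0,0],0.01]]}}

```text
time: 22.0
tool_pos: [0.5488, -0.0173, 0.1356]
ee_rot: [-0.023, -0.707, 0.707, 0.022]
ft_force: [-0.1, 0.2, -0.5]
width: 0.0187
```

```bash
python3 log.py; python3 a8.py 0 .3; python3 - <<'E'
from h import *
import pickle
C=cam('wrist'); im=manip.get_image('wrist');save('w18.png',im);pickle.dump((C,im),open('w18.pkl','wb'))
save('w18b.png',im,(190,0,330,200),4)
im=manip.get_image('scene');save('s18.png',im,(210,180,340,277),6)
E
```

```text
{'time': 22.0, 'q': [-0.157, 0.41, 1.743, 0.0, 0.986, 1.477], 'tool_pos': [0.549, -0.017, 0.136], 'ee_rot': [-0.023, -0.707, 0.707, 0.022], 'width': 0.019, 'ft_force': [-0.112, 0.202, -0.486]}
n 4  qend [-0.16  0.43  1.71  0.    1.    1.48] minmargin 0.66
[[[0.0081, -0.0008, -0.0003], [0.0, 0.1, 0.0], 0.01], [[0.0162, -0.0016, -0.0006], [0.0, 0.1, 0.1], 0.01], [[0.0162, -0.0016, -0.0006], [0.0, 0.1, 0.1], 0.01], [[0.0162, -0.0016, -0.0006], [0.0, 0.1, 0.1], 0.01]]
```

View pics/w18b.png

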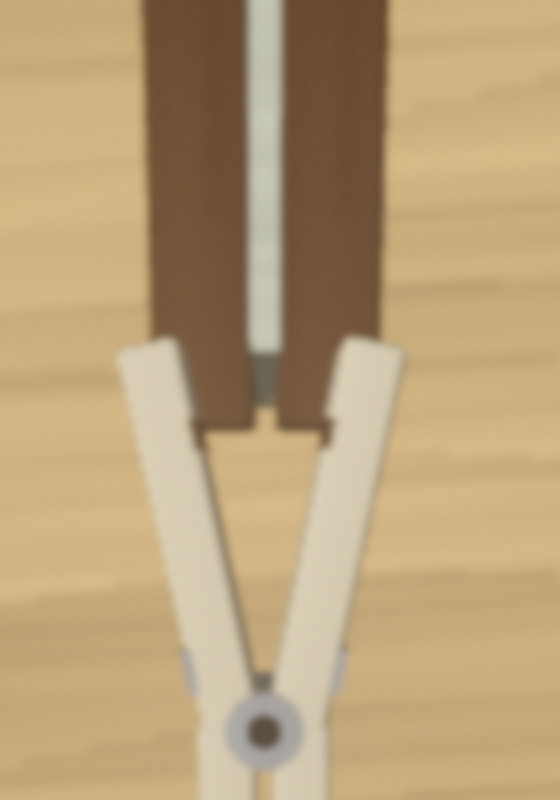

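View pics/s18.png

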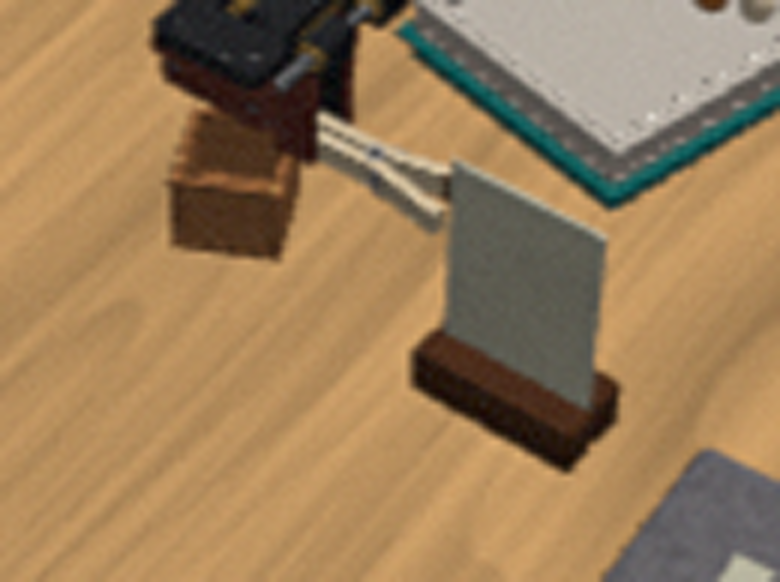

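Call:
{"op": "apply_moves", "data": {"targets": [[[0.005,0,0],[0,0,0],0.01],[[0.01,-0.001,0],[0,0,0],0.01],[[0.015,-0.001,0],[0,0,0],0.01],[[0.017,-0.001,0],[0,0,0],0.01],[[0.017,-0.001,0],[0,0,0],0.01],[[0.017,-0.001,0],[0,0,0],0.01]]}}

```text
time: 22.7
tool_pos: [0.5639, -0.018, 0.1351]
ee_rot: [0.023, 0.707, -0.707, -0.022]
ft_force: [0.5, 0.4, -0.9]
width: 0.0185
```

```bash
python3 log.py; python3 - <<'E'
from h import *
import pickle
C=cam('wrist'); im=manip.get_image('wrist');save('w19.png',im);pickle.dump((C,im),open('w19.pkl','wb'))
save('w19b.png',im,(190,0,330,200),4)
im=manip.get_image('scene');save('s19.png',im,(210,180,340,277),6)
save('s19f.png',im)
im=manip.get_image('top');save('t19.png',im,(100,80,440,280),2.3)
E
```

```text
{'time': 22.7, 'q': [-0.154, 0.43, 1.708, 0.0, 1.004, 1.48], 'tool_pos': [0.564, -0.018, 0.135], 'ee_rot': [0.023, 0.707, -0.707, -0.022], 'width': 0.018, 'ft_force': [0.476, 0.369, -0.942]}
```

View pics/w19b.png

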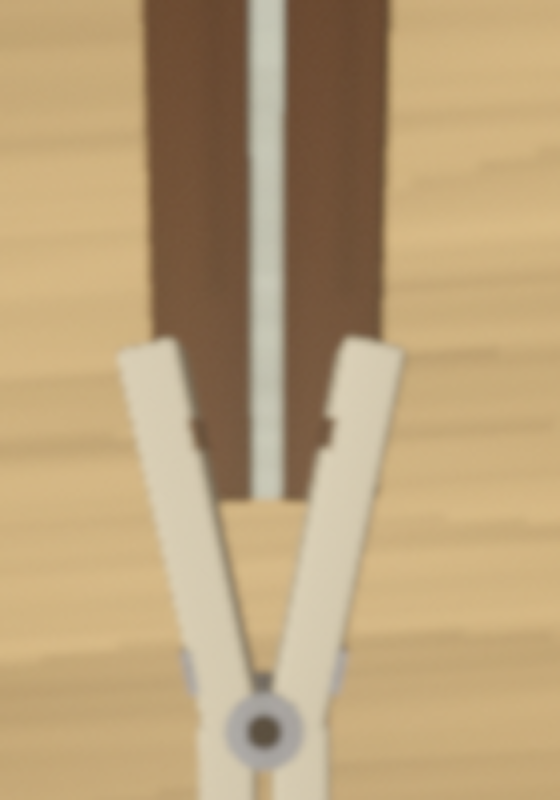

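View pics/s19.png

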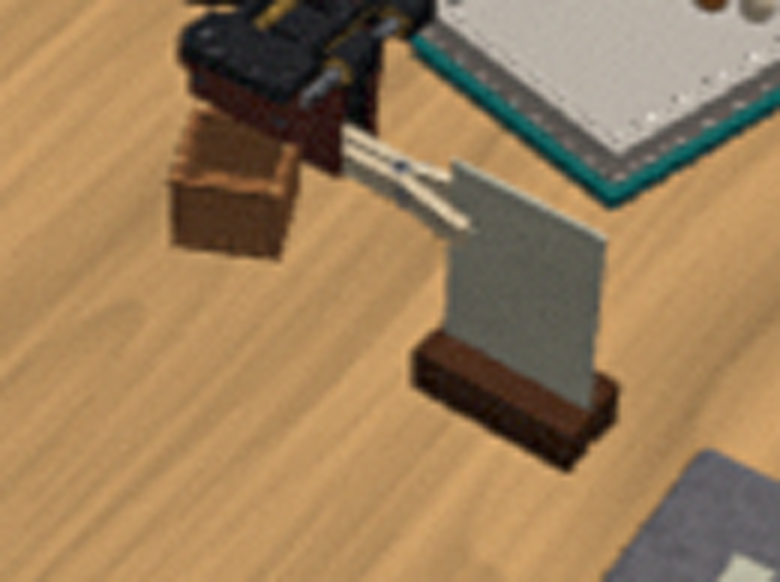

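View pics/t19.png

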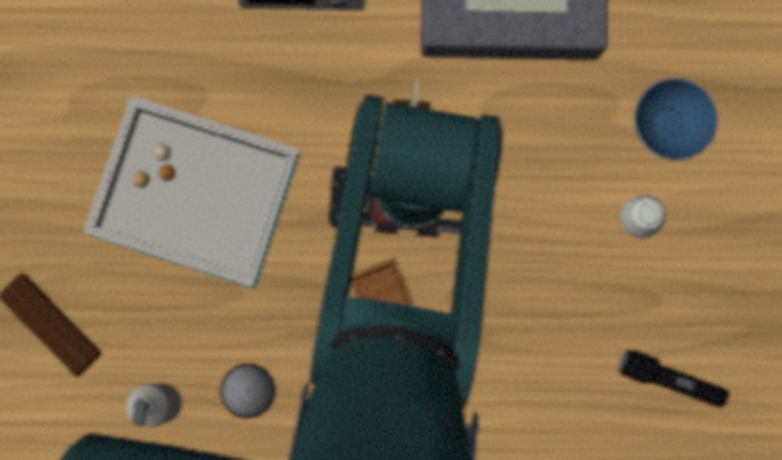

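View pics/s19f.png

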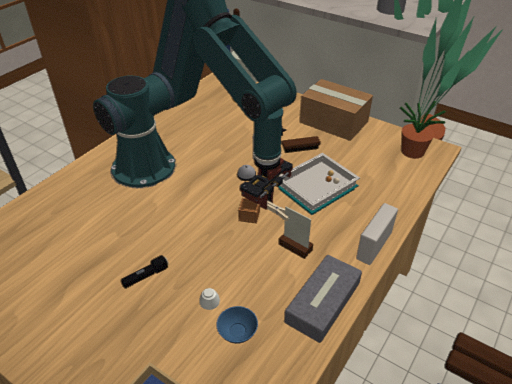

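```bash
python3 - <<'E'
from h import *
import pickle
C,im=pickle.load(open('w19.pkl','rb'))
def full(pts,o,s): return (np.array(pts,float)+.5)/s-.5+np.array(o)
e=atz(C,full([(267.5,500)],(190,0),4),.15)[0]
p=atz(C,full([(264,732),(117,352),(404,352),(178,342),(345,342)],(190,0),4),.126)
m=(p[3]+p[4])/2-p[0]; u=m[:2]/np.linalg.norm(m[:2]); n=np.array([-u[1],u[0]])
d=(e-p[0])[:2]; print('edge',e.round(4),'pivot',p[0].round(4),'along',d@u,'lat',d@n,'yaw',np.degrees(np.arctan2(u[1],u[0])),'tips',np.linalg.norm(p[3]-p[4]))
print('half gap at edge', np.tan(np.arctan2(np.linalg.norm(p[3]-p[4])/2,np.linalg.norm(m)))*(d@u))
s=manip.read_state(); print(s['time'],s['width'],np.round(s['qvel'],4))
for t in ['candy0_center']:
    pass
E
```

```text
edge [ 0.6339 -0.0227  0.15  ] pivot [ 0.6022 -0.0202  0.126 ] along 0.03185964158937084 lat -0.0006071682152902975 yaw -3.3846315572237984 tips 0.020892735727468095
half gap at edge 0.006631727837000783
22.85 0.018657096333655487 [-0.0006 -0.0022  0.0001  0.0016 -0.0001 -0.0007]
```

```bash
python3 -c "
from workcell import manip
print(manip.job_done())"
```

```text
the job is handed in; nothing more can be done
None
```

The job is handed in at about 22.9 s of the allowed 61 s. The system gives no verdict, so success rests on my own checks.

**What I did**
- I gripped the box at a slant and poured all three candies into the upper tray.
- I stood the empty box back at its old place on the cabinet top and let go of it.
- I then squeezed the clothespin open by its tails and brought the jaws level around the card's robot-side edge, and I am still holding it there.

**Last checks before handing in**
- **Candies:** the top picture shows all three lying in the tray.
- **Box:** it stands upright, empty and untouched.
- **Clothespin opening:** the fingers read 18.7 mm over the tails, and the tips are about 21 mm apart, so it is fully open.
- **Card edge:** it lies 32 mm from the pivot, about 20 mm inside the tips. It is 0.6 mm off the middle line, which leaves roughly 4.5 mm of air on each side.
- **Pin height:** about 0.118 m, worked out from the arm pose rather than measured in a picture.
- **Contact:** the force reading on the tool was within its usual noise, about 1 N. That noise is coarser than the 0.3 N limit on pressing the card, so I relied on the picture, which shows the wood clear of it.
- **Bystanders:** none looks moved in the pictures. I judged this by eye and did not measure it.

**What did not quite agree:** when gripping the box, the tool stopped about 4–5 mm short of its target with about 6 N on it, probably touching something. I found no effect on the result. The pin's pivot also moved about 3 mm forward in the grip while I squeezed it, so I measured it again in the hand and used that value.

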